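# Find the spacer that fits the inclined clamp

## Task

The jaws of the leaning plate clamp are locked at an unknown opening. Try the spacer plates from the white rack until you find the thickest one that slides in between the jaws without forcing them, and leave it there, fully down on the clamp's floor. The other two spacers must end up standing in the rack, and the bottle, timer and marker stay where they are.

Things in the scene. Friction and masses are not known exactly. Their poses are not given: they have to be found in the camera images.
- clamp: grey clamp, fixed to the worktop; base plate 135 x 160 x 12 mm, nothing above its jaws. Origin on the worktop, 42 mm straight below the channel's origin. z up. Its slot leans 30 degrees from vertical with the mouth towards the clamp's -x (the robot's side), so a spacer slides in down and away from the robot
- channel: the leaning slot. Origin: on its floor, on the fixed jaw's inner face, midway across the jaws' width. z: out along the slot (slide in along -z); y: across the gap, from the sliding to the fixed jaw; x: up off the grey board at x = -22 mm that carries the spacer, +x side open. A seated spacer has its foot at z = 0, its z along this z, its y along this y (either way round), 62 mm standing out
- jaw (a joint): position of the sliding jaw, m, growing as the gap opens: gap = 0.014 + value, 0.0155 to 0.028 at the start. Locked by stiff friction (120 N), not to be moved. The gap runs from the channel's y = 0 to y = -(0.014 + value)
- jaw_face (a point): point on the sliding jaw's inner face, 20 mm above the slot's floor. Each jaw face is 42 mm wide (channel x -21 to 21 mm) and 44 mm high; above it a steel lip flares outward about 6 mm, up to z = 58 mm
- fixed_face (a point): point on the fixed jaw's inner face, 20 mm above the slot's floor, straight across from jaw_face
- rack: white plastic rack, fixed, 64 x 196 mm. Three equal bays in a row along its y, centres y = -62, 0, 62 mm, each 28 (y) x 46 (x) mm inside, floor 8 mm and side rails 38 mm above the worktop. Origin on the worktop at its centre; z up. Spacers stand upright, thickness along the rack's y, one a bay, in any order
- spacer_thin: the thinnest of three aluminium plates that differ only in thickness: 14 mm thick (its y), 40 mm wide (x), 120 mm tall (z), foot edges rounded by 2 mm, a dark dot near the top of each large face. Origin at the centre of its foot, z up to the top. About 0.15 kg. Starts upright in one of the rack's bays
- spacer_mid: the middle of three aluminium plates that differ only in thickness: 19 mm thick (its y), 40 mm wide (x), 120 mm tall (z), foot edges rounded by 2 mm, a dark dot near the top of each large face. Origin at the centre of its foot, z up to the top. About 0.2 kg. Starts upright in one of the rack's bays
- spacer_thick: the thickest of three aluminium plates that differ only in thickness: 24 mm thick (its y), 40 mm wide (x), 120 mm tall (z), foot edges rounded by 2 mm, a dark dot near the top of each large face. Origin at the centre of its foot, z up to the top. About 0.25 kg. Starts upright in one of the rack's bays
- amber_bottle: brown glass bottle with a dark cap, 60 mm across, 128 mm tall; origin at the centre of its underside
- lab_timer: flat grey bench timer, 62 x 66 x 20 mm; origin at the centre of its underside
- marker: white marker pen with a blue cap, 13 x 135 x 15 mm, lying; origin at the centre of its underside

How it is judged (in metres and radians):
At the end, for the whole second after the job is handed in: Thickest spacer that goes in rests between the jaws, foot within 6 mm of the floor, 12 mm of mid-jaw, 0.2 rad of the slot axis (if the next thicker has under 1.5 mm play, the thinner counts too). The others stand in the rack, any bay: feet under 22 mm above the worktop, lean under 0.6 rad (((value of joint jaw below 0.0065 m and z of spacer_thin in the frame of channel between -0.004 and 0.006 m and x of spacer_thin in the frame of channel between -0.012 and 0.012 m and y of spacer_thin in the frame of channel between -0.035 and 0 m and angle between the z axis of spacer_thin and the z axis of channel, either way round below 0.2 rad and linear speed of each of spacer_thin, spacer_mid, spacer_thick below 0.02 m/s and x of spacer_mid in the frame of rack between -0.03 and 0.03 m and y of spacer_mid in the frame of rack between -0.095 and 0.095 m and height (world z) of each of spacer_mid, spacer_thick below 0.022 m and angle between each of spacer_mid, spacer_thick's own z axis and vertical below 0.6 rad and x of spacer_thick in the frame of rack between -0.03 and 0.03 m and y of spacer_thick in the frame of rack between -0.095 and 0.095 m) or (value of joint jaw between 0.004 and 0.0115 m and z of spacer_mid in the frame of channel between -0.004 and 0.006 m and x of spacer_mid in the frame of channel between -0.012 and 0.012 m and y of spacer_mid in the frame of channel between -0.035 and 0 m and angle between the z axis of spacer_mid and the z axis of channel, either way round below 0.2 rad and linear speed of each of spacer_mid, spacer_thin, spacer_thick below 0.02 m/s and x of spacer_thin in the frame of rack between -0.03 and 0.03 m and y of spacer_thin in the frame of rack between -0.095 and 0.095 m and height (world z) of each of spacer_thin, spacer_thick below 0.022 m and angle between each of spacer_thin, spacer_thick's own z axis and vertical below 0.6 rad and x of spacer_thick in the frame of rack between -0.03 and 0.03 m and y of spacer_thick in the frame of rack between -0.095 and 0.095 m) or (value of joint jaw above 0.009 m and z of spacer_thick in the frame of channel between -0.004 and 0.006 m and x of spacer_thick in the frame of channel between -0.012 and 0.012 m and y of spacer_thick in the frame of channel between -0.035 and 0 m and angle between the z axis of spacer_thick and the z axis of channel, either way round below 0.2 rad and linear speed of each of spacer_thick, spacer_thin, spacer_mid below 0.02 m/s and x of spacer_thin in the frame of rack between -0.03 and 0.03 m and y of spacer_thin in the frame of rack between -0.095 and 0.095 m and height (world z) of each of spacer_thin, spacer_mid below 0.022 m and angle between each of spacer_thin, spacer_mid's own z axis and vertical below 0.6 rad and x of spacer_mid in the frame of rack between -0.03 and 0.03 m and y of spacer_mid in the frame of rack between -0.095 and 0.095 m))); the robot touches nothing.
It fails at once if the locked jaw is forced by more than 3 mm (distance of jaw_face from where it was at the start of the episode above 0.003 m).
It fails at once if the amber bottle is pushed away by more than 40 mm or knocked over (distance of amber_bottle from where it was at the start of the episode above 0.04 m or angle between amber_bottle's own z axis and vertical above 0.7 rad).
It fails at once if the lab timer is pushed away by more than 40 mm or knocked over (distance of lab_timer from where it was at the start of the episode above 0.04 m or angle between lab_timer's own z axis and vertical above 0.7 rad).
It fails at once if the marker is pushed away by more than 40 mm or knocked over (distance of marker from where it was at the start of the episode above 0.04 m).
It also fails if it takes over 72 s, if anything falls off the work surface, if the arm or the gripper's body presses on something with over 40 N, if the wrist force passes 120 N, or if a joint passes its speed limit or range.

## Robot

A 7-joint arm with a two-finger parallel gripper is mounted at the origin on a cart in front of the work surface, level with it; the furniture and walls round the work are solid. World frame = base frame: x ahead of the robot, y to its left, z up, the work surface at z = 0. Lengths are in mm, angles in rad, forces in N, time in s.
With the tool pointing down it reaches from about 425 to 950 mm from the base axis. Payload 4.7 kg.
Tool frame: the origin (TCP) lies at the very end of the fingers, on their centre line; the grasp point (between the pads) lies 19 mm behind it; z points along the fingers, y is the direction in which the jaws open and shut (so a half turn about z gives the same grasp; the last joint's range is limited). The gripper opens to 85 mm and grips with 20 to 120 N. Pads are 22 mm wide; open, the fingers measure 114 mm over their backs; the gripper's body (76 mm by 85 mm) begins 54 mm behind the grasp point. The pads swing forward as they close: fully open they stand 13 mm farther back than shut.
Start: joints at [-1.13, 0.469, -0.049, 1.532, 0.024, 1.141, -0.082], TCP at [305.543, 601.907, 231.335] pointing down, gripper open.
Joint ranges: [-2.59, 2.59], [-0.33, 1.99], [-1.39, 1.29], [0.1, 2.45], [-1.04, 4.18], [0.21, 1.99], [-2.66, 2.66]. Speed limits (rad/s): [2.57, 2.57, 3.14, 3.14, 3.14, 3.14, 3.14].

## Interface

Orientations are given as a rotation vector (axis times angle).
In Python, from cell import robot gives the robot as it stands.
- The arm moves only by the shell command python3 -m jog 'ROWS' [OPENING]. ROWS is JSON, a list of rows, each an object of numbers: "tx", "ty", "tz": the shift along the tool's x, y, z in m; "rx", "ry", "rz": the turn, a rotation vector about the tool's x, y, z in degrees. In form: [{"tx": .., "ty": .., "tz": .., "rx": .., "ry": .., "rz": ..}, ...]. A call has exactly 5 rows; each row is the pose to reach, as a shift and turn from the pose commanded when the call began, along the tool's axes at that moment; what a row does not reach only later rows make up. A row lasts 1/10 s, in which the tool goes at most 50 mm and 8.59 degrees, less where a joint would pass 70% of its speed; a pose out of reach is approached as far as the arm can. A call with a gripper value outside its range is refused whole. OPENING is the gripper's target within -1 to 1 (shut at 1, half-way at 0, fully open at -1), set as the call begins (- or left out, the last holds). The fingers move at their own pace and stop on an object; the grip force is fixed at half the most. Time passes only in rows, so rows that repeat a pose let the fingers close, or fill a call up. It gives the time, the measured TCP pose, the force and the opening at its end, in the units of the state.
- robot.get_state(): the state, without advancing time (a new reading comes with each control period).
- robot.get_image(name): name is "side" or "top"; returns the picture (384x512x3 uint8, red, green, blue); there is no depth.
- robot.camera_info(name): a dict with "intrinsics" (3x3 intrinsics, pixels), "R" (3x3) and "t" (3): a world point X has camera coordinates R X + t. Camera axes: x right, y down, z forward; pixel columns grow to the right and rows downward; lengths in mm; the calibration is good to about 2 mm. A picture is of the moment at which its call begins. camera_info takes no time and is no camera call.
- robot.sign_off(): hands the job in, once; it reports no verdict.
The state is a dict: "clock": time; "qpos": joint angles; "qvel": joint speeds; "tau": joint torques, N m; "eef_pos": TCP position; "tool_rot": TCP orientation; "wrist_force": force on the tool from outside, world axes, zero at the start; "ft_torque": the same for the moment, N m; "opening": finger opening in mm.
Only numpy, scipy, OpenCV 4.12 (cv2) and the standard library are available. Lean on these libraries where they do the work, as an engineer would, in place of code of your own. Each camera call takes 0.05 s, during which the arm holds its last target.

## Working session

There is one attempt and no reset: what is moved stays moved. The work goes in short steps, Python scripts to look and compute and a shell command to move; the robot and the scene stay as the last step left them, time stands still between calls to the robot, and variables do not carry over. Pictures are saved under pics/ and viewed, and the job is handed in when it is done.

```bash
mkdir -p pics; ls
python3 - <<'E'
from cell import robot
import cv2
s=robot.get_state(); print(s)
for n in("side","top"):
    im=robot.get_image(n); cv2.imwrite(f"pics/{n}0.png",im[:,:,::-1]); print(n,robot.camera_info(n))
E
```

```text
pics
{'clock': 0.0, 'qpos': array([-1.12991233,  0.46944359, -0.04858377,  1.53371144,  0.02410764,
        1.14097531, -0.08230556]), 'qvel': array([ 0.00043237, -0.00124397,  0.00017814, -0.00055633, -0.00034892,
       -0.00172296, -0.0010095 ]), 'tau': array([-9.24353335e-04, -5.10317409e+01, -4.70713049e-02, -2.37707698e+01,
        1.07547719e-02,  7.58473790e-03, -2.20708068e-05]), 'eef_pos': array([305.30113479, 601.35256615, 230.25251229]), 'tool_rot': array([-7.31050710e-01, -3.05496627e+00,  3.00912053e-03]), 'wrist_force': array([0.18096105, 0.10721022, 0.05931081]), 'ft_torque': array([-0.00126897, -0.01911294, -0.00101146]), 'opening': 85.53167863323566}
side {'intrinsics': array([[373.11248212,   0.        , 251.75029951],
       [  0.        , 373.11248212, 191.73381241],
       [  0.        ,   0.        ,   1.        ]]), 'R': array([[ 0.98010054, -0.19838313, -0.00686061],
       [-0.11833724, -0.55619121, -0.82258595],
       [ 0.15937136,  0.8070288 , -0.56859941]]), 't': array([-528.61989619,   95.49116442,  958.00715722])}
top {'intrinsics': array([[350.15189869,   0.        , 253.23411921],
       [  0.        , 350.15189869, 188.75280254],
       [  0.        ,   0.        ,   1.        ]]), 'R': array([[ 0.02388913, -0.99954397, -0.0184703 ],
       [-0.99892036, -0.02312976, -0.04028804],
       [ 0.03984245,  0.0194128 , -0.99901738]]), 't': array([-27.79557701, 521.99962469, 942.68636421])}
```

View pics/side0.png

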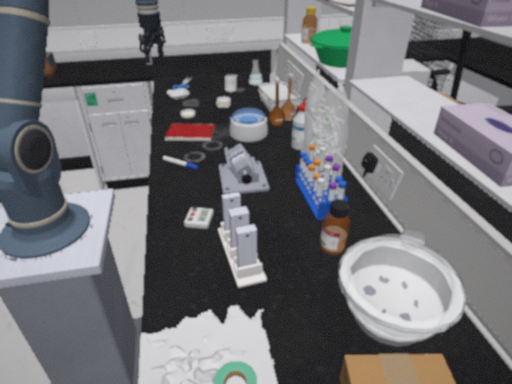

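View pics/top0.png

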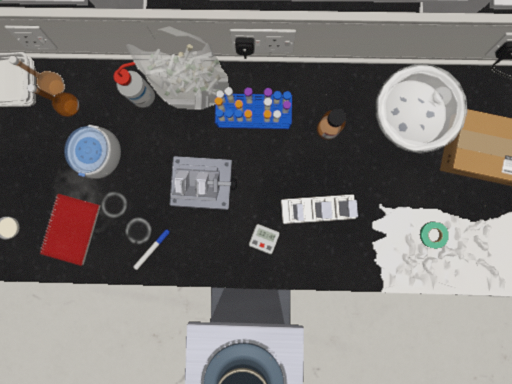

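Run:
```python
import cv2
t=cv2.imread("pics/top0.png"); s=cv2.imread("pics/side0.png")
c=lambda im,x,y,w,h,k:cv2.resize(im[y:y+h,x:x+w],None,fx=k,fy=k,interpolation=cv2.INTER_CUBIC)
cv2.imwrite("pics/z1.png",c(t,160,140,100,75,8)); cv2.imwrite("pics/z2.png",c(t,270,180,100,60,8))
cv2.imwrite("pics/z3.png",c(s,205,135,75,65,9)); cv2.imwrite("pics/z4.png",c(s,205,185,75,105,5))
```

```text
(no output)
```

View pics/z1.png

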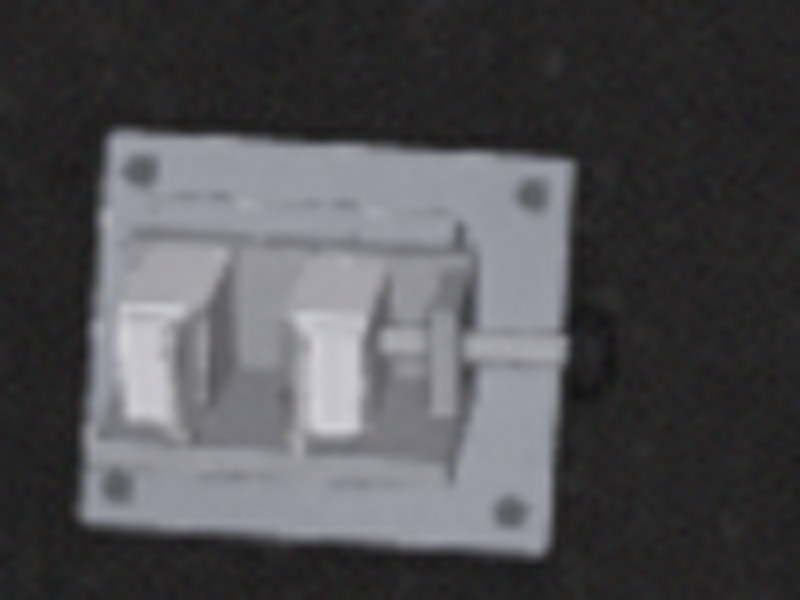

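View pics/z2.png

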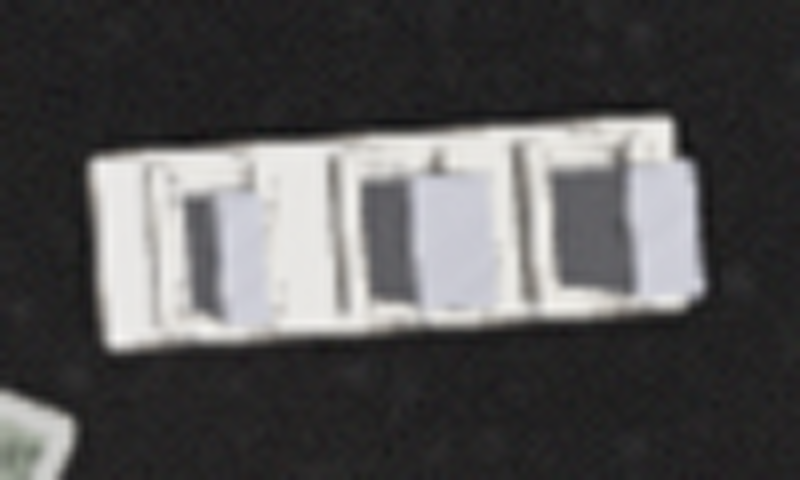

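View pics/z3.png

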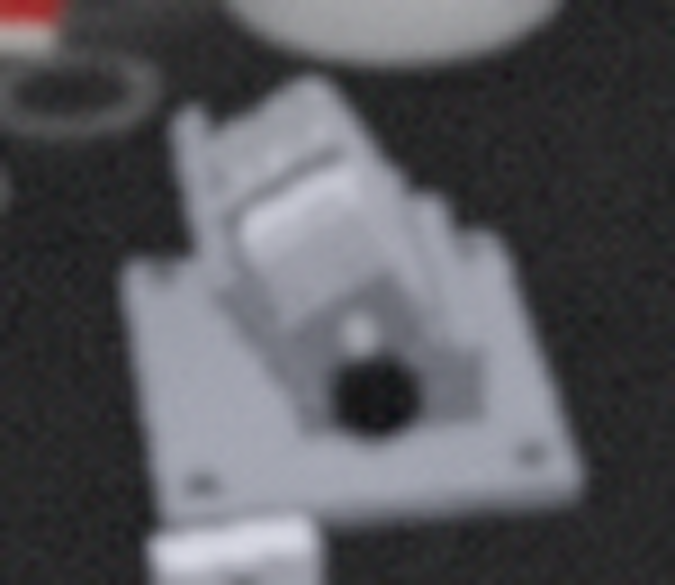

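View pics/z4.png

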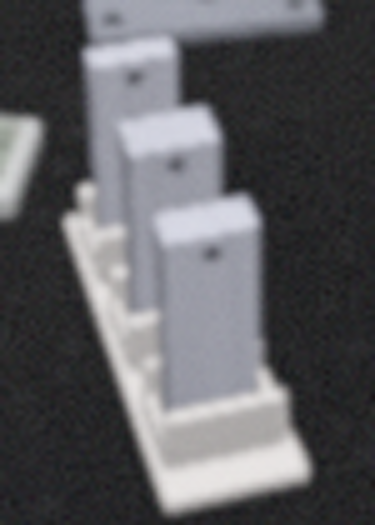

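```bash
cat > h.py <<'E'
import numpy as np, cv2
from cell import robot
def ray(n,u,v):
    c=robot.camera_info(n);K,R,t=c["intrinsics"],c["R"],c["t"]
    return -R.T@t, R.T@np.linalg.solve(K,[u,v,1.])
def onz(n,u,v,z):
    o,d=ray(n,u,v); return o+d*(z-o[2])/d[2]
def proj(n,X):
    c=robot.camera_info(n); p=c["intrinsics"]@(c["R"]@np.asarray(X,float)+c["t"]); return p[:2]/p[2]
def tri(u1,u2):
    o1,d1=ray("top",*u1);o2,d2=ray("side",*u2)
    A=np.stack([d1,-d2],1); s=np.linalg.lstsq(A,o2-o1,rcond=None)[0]
    a=o1+s[0]*d1;b=o2+s[1]*d2; return (a+b)/2,np.linalg.norm(a-b)
E
python3 - <<'E'
from h import *
t=cv2.imread("pics/top0.png"); s=cv2.imread("pics/side0.png")
# rack base & clamp base rects
g=t.min(2)
def rect(m,box,name,z):
    x,y,w,h=box; mm=np.zeros_like(m); mm[y:y+h,x:x+w]=m[y:y+h,x:x+w]
    cs,_=cv2.findContours(mm,cv2.RETR_EXTERNAL,cv2.CHAIN_APPROX_NONE); c=max(cs,key=cv2.contourArea)
    r=cv2.minAreaRect(c); b=cv2.boxPoints(r); P=np.array([onz("top",u,v,z) for u,v in b])
    print(name,r,np.round(b,1).tolist()); print(np.round(P,1).tolist(), "c",P.mean(0).round(1),"len",[round(float(np.linalg.norm(P[i]-P[(i+1)%4])),1) for i in range(4)])
    for i in range(2):
        d=P[(i+1)%4]-P[i]; print(" dir",np.degrees(np.arctan2(d[1],d[0])).round(2))
m=(g>90).astype(np.uint8)*255
m[:,236:][140:215]*=1
mk=cv2.morphologyEx(m,cv2.MORPH_CLOSE,np.ones((3,3)))
rect(mk,(160,140,75,75),"clamp",12)
rect(mk,(278,190,82,36),"rack",5)
x,y,w,h=168,162,60,40
z=cv2.resize(t[y:y+h,x:x+w],None,fx=13,fy=13,interpolation=cv2.INTER_LANCZOS4)
z=cv2.convertScaleAbs(z,alpha=1.8,beta=-150);cv2.imwrite("pics/z5.png",z)
x,y,w,h=218,140,52,52
z=cv2.resize(s[y:y+h,x:x+w],None,fx=11,fy=11,interpolation=cv2.INTER_LANCZOS4)
z=cv2.convertScaleAbs(z,alpha=1.8,beta=-150);cv2.imwrite("pics/z6.png",z)
E
```

```text
clamp ((200.4105224609375, 182.43191528320312), (59.38412857055664, 49.84025573730469), 3.5763344764709473) [[169.1999969482422, 205.5], [172.3000030517578, 155.6999969482422], [231.60000610351562, 159.39999389648438], [228.5, 209.1999969482422]]
[[471.6, 212.1, 12.0], [607.9, 208.2, 12.0], [601.2, 45.4, 12.0], [465.5, 50.3, 12.0]] c [536.5 129.   12. ] len [136.3, 162.9, 135.8, 162.0]
 dir -1.67
 dir -92.35
rack ((319.1370544433594, 208.41879272460938), (24.936466217041016, 75.7356185913086), 85.91438293457031) [[280.5, 198.6999969482422], [356.0, 193.3000030517578], [357.79998779296875, 218.1999969482422], [282.29998779296875, 223.60000610351562]]
[[497.3, -90.4, 5.0], [516.9, -295.3, 5.0], [449.5, -300.9, 5.0], [429.8, -96.6, 5.0]] c [ 473.4 -195.8    5. ] len [205.8, 67.6, 205.2, 67.8]
 dir -84.55
 dir -175.24
```

View pics/z5.png

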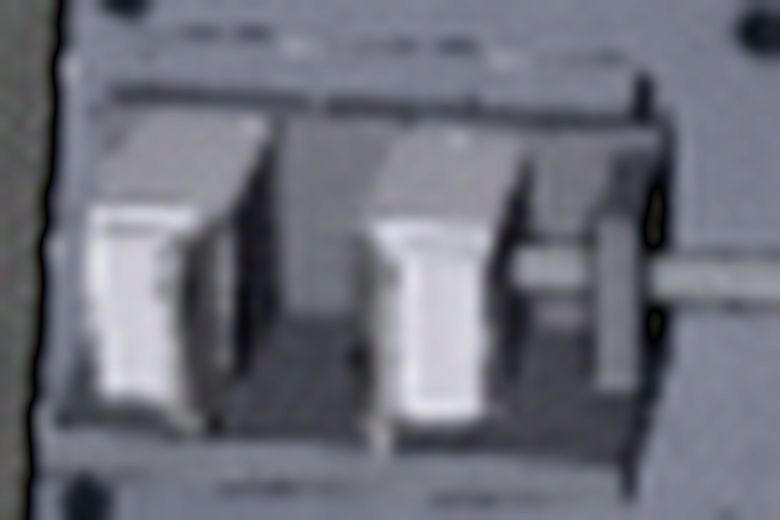

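View pics/z6.png

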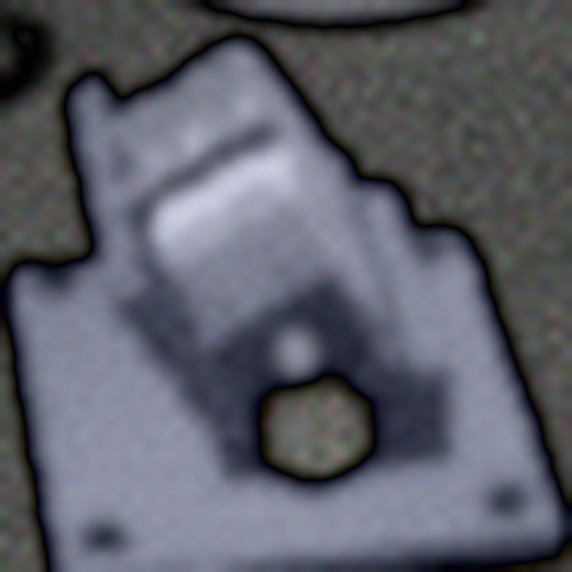

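Run:
```python
from h import *
z5=lambda a,b:(168+(a+.5)/13-.5,162+(b+.5)/13-.5)
A=onz("top",*z5(195,430),81.7);B=onz("top",*z5(380,450),81.7);print(A,B,np.linalg.norm(A-B))
yaw=np.radians(-2); Rz=np.array([[np.cos(yaw),-np.sin(yaw),0],[np.sin(yaw),np.cos(yaw),0],[0,0,1]])
Rc=Rz@np.array([[.866,0,-.5],[0,1,0],[.5,0,.866]])
O=A-Rc@np.array([-21,6,58]);print("channel O",O)
inv=lambda p:((p[0]-168+.5)*13-.5,(p[1]-162+.5)*13-.5)
g=np.linalg.norm(A-B)-12
for nm,p in dict(f_tipL=(-21,6,58),f_tipU=(21,6,58),f_44L=(-21,0,44),f_44U=(21,0,44),f_0L=(-21,0,0),f_0U=(21,0,0),
  s_tipL=(-21,-g-6,58),s_tipU=(21,-g-6,58),s_44L=(-21,-g,44),s_44U=(21,-g,44),s_0L=(-21,-g,0),s_0U=(21,-g,0),board0=(-22,0,0),boardT=(-22,0,58)).items():
    X=O+Rc@np.array(p); ps=proj("side",X)
    print(nm,np.round(inv(proj("top",X))),"z6",np.round([(ps[0]-218)*11,(ps[1]-140)*11]))
```

```text
[500.71601063 161.23975584  81.7       ] [497.68170619 125.08488487  81.7       ] 36.28197484698473
channel O [547.66386921 153.59664323  41.972     ]
f_tipL [195. 430.] z6 [114. 128.]
f_tipU [183. 236.] z6 [244.  48.]
f_44L [241. 398.] z6 [143. 175.]
f_44U [231. 206.] z6 [273.  96.]
f_0L [287. 297.] z6 [227. 287.]
f_0U [278. 111.] z6 [354. 211.]
s_tipL [381. 441.] z6 [129. 192.]
s_tipU [373. 247.] z6 [263. 111.]
s_44L [364. 405.] z6 [154. 218.]
s_44U [356. 213.] z6 [286. 138.]
s_0L [405. 303.] z6 [239. 332.]
s_0U [398. 118.] z6 [368. 254.]
board0 [287. 301.] z6 [224. 289.]
boardT [226. 436.] z6 [113. 140.]
```

Run:
```python
from h import *
z=lambda a,b:(270+(a+.5)/8-.5,180+(b+.5)/8-.5)
c=[onz("top",*z(*p),6) for p in [(90,157),(672,116),(690,309),(107,352)]]
c=np.array(c);print(c.round(1),c.mean(0).round(1))
for i in range(4):
    d=c[(i+1)%4]-c[i];print(np.linalg.norm(d).round(1),np.degrees(np.arctan2(d[1],d[0])).round(2))
t=cv2.imread("pics/top0.png").astype(int)
# spacer tops: bluish light
hsv=cv2.cvtColor(t.astype(np.uint8),cv2.COLOR_BGR2HSV)
m=((t[...,0]-t[...,2]>10)&(t.min(2)>120)).astype(np.uint8)*255
m[:185]=0;m[228:]=0;m[:,:278]=0;m[:,365:]=0
mu=cv2.resize(m,None,fx=1,fy=1)
cs,_=cv2.findContours(m,cv2.RETR_EXTERNAL,cv2.CHAIN_APPROX_NONE)
for k in cs:
    if cv2.contourArea(k)<20: continue
    r=cv2.minAreaRect(k);mo=cv2.moments(k)
    b=cv2.boxPoints(r);print(r,"ctr",onz("top",*r[0],128).round(1), (np.array(r[1])+1)*2.35)
```

```text
[[ 496.   -91.3    6. ]
 [ 514.6 -288.4    6. ]
 [ 449.3 -295.3    6. ]
 [ 429.9  -98.4    6. ]] [ 472.4 -193.4    6. ]
198.0 -84.61
65.6 -173.98
197.8 95.64
66.5 6.17
```

Run:
```python
from h import *
z=lambda a,b:(270+(a+.5)/8-.5,180+(b+.5)/8-.5)
w=lambda a,b:(205+(a+.5)/5-.5,185+(b+.5)/5-.5)
T={"thin":[(216,192),(264,190),(268,322),(222,325)],"thick":[(413,178),(490,175),(497,303),(418,307)],"mid":[(627,165),(693,160),(704,296),(634,299)]}
for k,q in T.items():
    P=np.array([onz("top",*z(*p),128) for p in q]);print(k,P.mean(0).round(1),[np.linalg.norm(P[(i+1)%4]-P[i]).round(1) for i in range(4)],[np.degrees(np.arctan2(*(P[j]-P[i])[1::-1])).round(1) for i,j in((3,0),(2,1))])
S={"thin":[(85,50),(175,40),(180,57),(90,70)],"thick":[(120,122),(208,105),(220,138),(128,157)],"mid":[(153,212),(250,196),(262,222),(160,244)]}
for k,q in S.items():
    P=np.array([onz("side",*w(*p),128) for p in q]);print(k,P.mean(0).round(1),[np.linalg.norm(P[(i+1)%4]-P[i]).round(1) for i in range(4)])
```

```text
thin [ 465.9 -129.8  128. ] [np.float64(14.2), np.float64(39.1), np.float64(13.6), np.float64(39.4)] [np.float64(3.7), np.float64(2.8)]
thick [ 472.3 -192.3  128. ] [np.float64(22.8), np.float64(37.9), np.float64(23.3), np.float64(38.2)] [np.float64(3.1), np.float64(4.0)]
mid [ 477.  -254.2  128. ] [np.float64(19.5), np.float64(40.3), np.float64(20.6), np.float64(39.6)] [np.float64(3.7), np.float64(5.3)]
thin [ 465.5 -131.9  128. ] [np.float64(41.8), np.float64(13.9), np.float64(41.6), np.float64(16.1)]
thick [ 472.2 -191.5  128. ] [np.float64(40.0), np.float64(24.3), np.float64(41.0), np.float64(24.9)]
mid [ 477.  -252.4  128. ] [np.float64(40.8), np.float64(17.2), np.float64(42.9), np.float64(20.1)]
```

```bash
cat >> h.py <<'E'
from scipy.spatial.transform import Rotation as Rn
def Rtool(yaw_deg,tilt_deg=0,flip=1):
    """tool z down tilted tilt_deg towards +x' (away from robot), tool y along flip*y' """
    Rz=Rn.from_euler('z',yaw_deg,degrees=True).as_matrix()
    a=np.radians(tilt_deg); z=np.array([np.sin(a),0,-np.cos(a)]);y=np.array([0,flip,0.]);x=np.cross(y,z)
    return Rz@np.stack([x,y,z],1)
def go(pos,R,n=1):
    s=robot.get_state();p=s["eef_pos"];Rc=Rn.from_rotvec(s["tool_rot"]).as_matrix()
    d=Rc.T@(np.asarray(pos)-p)/1000; r=np.degrees(Rn.from_matrix(Rc.T@R).as_rotvec())
    print("clock",round(float(s["clock"]),2),"at",p.round(1),"dt",d.round(4),"dr",r.round(2),"F",s["wrist_force"].round(1),"open",round(float(s["opening"]),1))
    return d,r
E
python3 - <<'E'
from h import *
s=robot.get_state();print(Rn.from_rotvec(s["tool_rot"]).as_matrix().round(3))
for f in(1,-1): go([472,-192,260],Rtool(4.5,0,f)); go([530,145,260],Rtool(-2,30,f))
E
```

```text
[[-0.892  0.453 -0.001]
 [ 0.453  0.892 -0.002]
 [-0.    -0.002 -1.   ]]
clock 0.1 at [305.3 601.4 230.4] dt [-0.5078 -0.632  -0.0285] dr [-1.000e-01 -3.000e-02 -3.142e+01] F [-0.3  0.4 -0. ] open 85.8
clock 0.1 at [305.3 601.4 230.4] dt [-0.407  -0.3053 -0.0291] dr [ -6.62 -29.54 -24.32] F [-0.3  0.4 -0. ] open 85.8
clock 0.1 at [305.3 601.4 230.4] dt [-0.5078 -0.632  -0.0285] dr [-3.0000e-02  1.4000e-01  1.4858e+02] F [-0.3  0.4 -0. ] open 85.8
clock 0.1 at [305.3 601.4 230.4] dt [-0.407  -0.3053 -0.0291] dr [-40.33   9.04 150.39] F [-0.3  0.4 -0. ] open 85.8
```

```bash
python3 -m jog '[{"tx":-0.038,"ty":-0.031,"tz":-0.006,"rz":-3},{"tx":-0.076,"ty":-0.063,"tz":-0.012,"rz":-6},{"tx":-0.113,"ty":-0.094,"tz":-0.018,"rz":-9},{"tx":-0.151,"ty":-0.126,"tz":-0.024,"rz":-12},{"tx":-0.189,"ty":-0.157,"tz":-0.03,"rz":-15}]' 0
python3 - <<'E'
from h import *
go([500,150,260],Rtool(4.5,0,1));go([472,-192,260],Rtool(4.5,0,1))
E
```

```text
clock 0.1 at [305.3 601.4 230.4] dt [-0.378  -0.3144 -0.0291] dr [-1.000e-01 -3.000e-02 -3.142e+01] F [-0.3  0.4 -0. ] open 85.8
clock 0.1 at [305.3 601.4 230.4] dt [-0.5078 -0.632  -0.0285] dr [-1.000e-01 -3.000e-02 -3.142e+01] F [-0.3  0.4 -0. ] open 85.8invalid input
```

```bash
python3 -m jog '[{"tx":-0.038,"ty":-0.031,"tz":-0.006,"rx":0,"ry":0,"rz":-3},{"tx":-0.076,"ty":-0.063,"tz":-0.012,"rx":0,"ry":0,"rz":-6},{"tx":-0.113,"ty":-0.094,"tz":-0.018,"rx":0,"ry":0,"rz":-9},{"tx":-0.151,"ty":-0.126,"tz":-0.024,"rx":0,"ry":0,"rz":-12},{"tx":-0.189,"ty":-0.157,"tz":-0.03,"rx":0,"ry":0,"rz":-15}]' 0
python3 - <<'E'
from h import *
go([500,150,260],Rtool(4.5,0,1));go([472,-192,260],Rtool(4.5,0,1))
E
```

```text
clock: 0.6
eef_pos: [403.3, 374.1, 261.2]
tool_rot: [-0.323, -3.125, 0.001]
wrist_force: [0.6, 0.6, 0.4]
opening: 42.6
clock 0.6 at [403.3 374.1 261.2] dt [-0.1405 -0.1996  0.0012] dr [ -0.03  -0.02 -16.29] F [0.6 0.6 0.4] open 42.6
clock 0.6 at [403.3 374.1 261.2] dt [-0.1829 -0.5402  0.0014] dr [ -0.03  -0.02 -16.29] F [0.6 0.6 0.4] open 42.6
```

Tracking is good. Next to the waypoint.

```bash
python3 -m jog '[{"tx":-0.028,"ty":-0.04,"tz":0,"rx":0,"ry":0,"rz":-3},{"tx":-0.056,"ty":-0.08,"tz":0,"rx":0,"ry":0,"rz":-6},{"tx":-0.084,"ty":-0.12,"tz":0,"rx":0,"ry":0,"rz":-10},{"tx":-0.112,"ty":-0.16,"tz":0,"rx":0,"ry":0,"rz":-13},{"tx":-0.14,"ty":-0.2,"tz":0,"rx":0,"ry":0,"rz":-16.3}]'
python3 - <<'E'
from h import *
go([472,-192,230],Rtool(4.5,0,1))
E
```

```text
clock: 1.1
eef_pos: [498.8, 149.8, 261.2]
tool_rot: [0.124, -3.139, -0.0]
wrist_force: [2.1, 0.5, -0.4]
opening: 42.4
clock 1.1 at [498.8 149.8 261.2] dt [ 0.0537 -0.3386  0.0311] dr [ 0.01 -0.01  0.02] F [ 2.1  0.5 -0.4] open 42.4
```

```bash
python3 -m jog '[{"tx":0.006,"ty":-0.04,"tz":0,"rx":0,"ry":0,"rz":0},{"tx":0.012,"ty":-0.08,"tz":0,"rx":0,"ry":0,"rz":0},{"tx":0.019,"ty":-0.12,"tz":0,"rx":0,"ry":0,"rz":0},{"tx":0.025,"ty":-0.16,"tz":0,"rx":0,"ry":0,"rz":0},{"tx":0.032,"ty":-0.2,"tz":0,"rx":0,"ry":0,"rz":0}]'
python3 -m jog '[{"tx":0.004,"ty":-0.028,"tz":0.005,"rx":0,"ry":0,"rz":0},{"tx":0.008,"ty":-0.056,"tz":0.01,"rx":0,"ry":0,"rz":0},{"tx":0.012,"ty":-0.084,"tz":0.02,"rx":0,"ry":0,"rz":0},{"tx":0.017,"ty":-0.112,"tz":0.03,"rx":0,"ry":0,"rz":0},{"tx":0.022,"ty":-0.139,"tz":0.03,"rx":0,"ry":0,"rz":0}]'
python3 - <<'E'
from h import *
go([472,-192,83],Rtool(4.5,0,1))
for n in("side","top"): cv2.imwrite(f"pics/{n}1.png",cv2.resize(robot.get_image(n)[160:300,180:380,::-1],None,fx=4,fy=4))
E
```

```text
clock: 1.6
eef_pos: [481.5, -51.7, 261.1]
tool_rot: [0.12, -3.139, -0.0]
wrist_force: [0.8, 0.3, -0.8]
opening: 42.8
clock: 2.1
eef_pos: [469.3, -191.2, 229.7]
tool_rot: [0.12, -3.136, -0.002]
wrist_force: [1.0, 0.3, -0.6]
opening: 42.8
clock 2.1 at [ 469.3 -191.2  229.7] dt [-0.0031 -0.0012  0.1467] dr [ 0.06 -0.18 -0.12] F [ 1.   0.3 -0.6] open 42.8
```

View pics/side1.png

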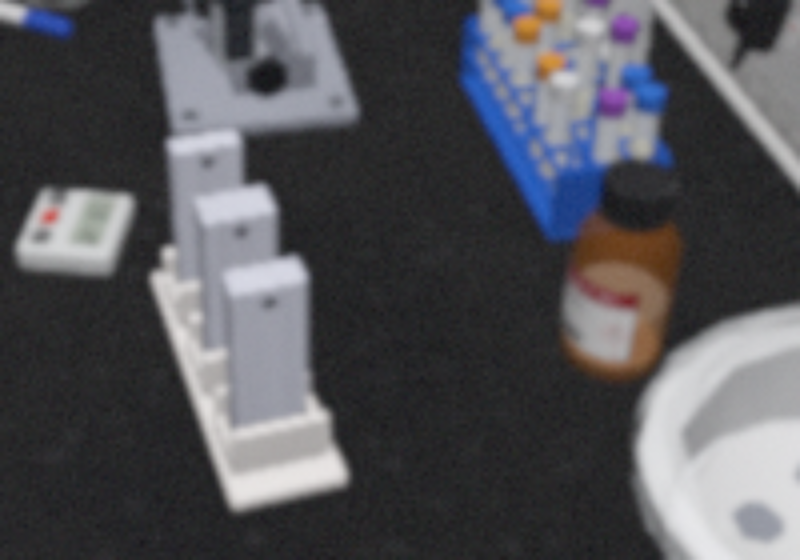

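```bash
python3 -m jog '[{"tx":-0.003,"ty":-0.001,"tz":0.03,"rx":0,"ry":0,"rz":0},{"tx":-0.003,"ty":-0.001,"tz":0.06,"rx":0,"ry":0,"rz":0},{"tx":-0.003,"ty":-0.001,"tz":0.09,"rx":0,"ry":0,"rz":0},{"tx":-0.003,"ty":-0.001,"tz":0.12,"rx":0,"ry":0,"rz":0},{"tx":-0.003,"ty":-0.001,"tz":0.147,"rx":0,"ry":0,"rz":0}]'
python3 -m jog '[{"tx":0,"ty":0,"tz":0,"rx":0,"ry":0,"rz":0},{"tx":0,"ty":0,"tz":0,"rx":0,"ry":0,"rz":0},{"tx":0,"ty":0,"tz":0,"rx":0,"ry":0,"rz":0},{"tx":0,"ty":0,"tz":0,"rx":0,"ry":0,"rz":0},{"tx":0,"ty":0,"tz":0,"rx":0,"ry":0,"rz":0}]' 1
python3 - <<'E'
from h import *
go([472,-192,230],Rtool(4.5,0,1))
E
```

```text
clock: 2.7
eef_pos: [473.6, -190.0, 82.8]
tool_rot: [0.122, -3.139, -0.001]
wrist_force: [0.1, -1.2, -0.0]
opening: 42.6
clock: 3.2
eef_pos: [474.4, -191.2, 85.2]
tool_rot: [-0.12, 3.138, -0.0]
wrist_force: [0.7, 0.4, -2.8]
opening: 23.8
clock 3.2 at [ 474.4 -191.2   85.2] dt [ 0.0022 -0.0007 -0.1448] dr [-0.02  0.1  -0.11] F [ 0.7  0.4 -2.8] open 23.8
```

```bash
python3 -m jog '[{"tx":0,"ty":0,"tz":-0.02,"rx":0,"ry":0,"rz":0},{"tx":0,"ty":0,"tz":-0.05,"rx":0,"ry":0,"rz":0},{"tx":0,"ty":0,"tz":-0.08,"rx":0,"ry":0,"rz":0},{"tx":0,"ty":0,"tz":-0.12,"rx":0,"ry":0,"rz":0},{"tx":0,"ty":0,"tz":-0.15,"rx":0,"ry":0,"rz":0}]'
python3 - <<'E'
from h import *
import time
for i in range(4):go([472,-192,230],Rtool(4.5,0,1))
O=np.array([547.7,153.6,42]);Rc=Rtool(-2,30)
# channel axes in world from tool frame: z_ch=-toolz, y_ch=tooly
zc=-Rc[:,2];yc=Rc[:,1];xc=np.cross(yc,zc);print(xc,yc,zc)
for zz in(75+80,75+58,75+40,75):
    P=O+xc*0+yc*(-12.2)+zc*zz;print(zz,P.round(1));go(P,Rc)
E
```

```text
clock: 3.7
eef_pos: [474.1, -191.4, 237.0]
tool_rot: [-0.12, 3.137, -0.001]
wrist_force: [1.6, -0.4, -2.7]
opening: 23.4
clock 3.7 at [ 474.1 -191.4  237. ] dt [ 0.0021 -0.0004  0.007 ] dr [-0.04  0.15 -0.14] F [ 1.6 -0.4 -2.7] open 23.4
clock 3.7 at [ 474.1 -191.4  237. ] dt [ 0.0021 -0.0004  0.007 ] dr [-0.04  0.15 -0.14] F [ 1.6 -0.4 -2.7] open 23.4
clock 3.7 at [ 474.1 -191.4  237. ] dt [ 0.0021 -0.0004  0.007 ] dr [-0.04  0.15 -0.14] F [ 1.6 -0.4 -2.7] open 23.4
clock 3.7 at [ 474.1 -191.4  237. ] dt [ 0.0021 -0.0004  0.007 ] dr [-0.04  0.15 -0.14] F [ 1.6 -0.4 -2.7] open 23.4
[ 0.86549784 -0.03022385  0.5       ] [0.0348995  0.99939083 0.        ] [-0.49969541  0.01744975  0.8660254 ]
155 [469.8 144.1 176.2]
clock 3.7 at [ 474.1 -191.4  237. ] dt [-0.0211  0.3349  0.0606] dr [  1.64 -29.81   6.23] F [ 1.6 -0.4 -2.7] open 23.4
133 [480.8 143.7 157.2]
clock 3.7 at [ 474.1 -191.4  237. ] dt [-0.032   0.3337  0.0797] dr [  1.64 -29.81   6.23] F [ 1.6 -0.4 -2.7] open 23.4
115 [489.8 143.4 141.6]
clock 3.7 at [ 474.1 -191.4  237. ] dt [-0.0409  0.3328  0.0953] dr [  1.64 -29.81   6.23] F [ 1.6 -0.4 -2.7] open 23.4
75 [509.8 142.7 107. ]
clock 3.7 at [ 474.1 -191.4  237. ] dt [-0.0607  0.3306  0.13  ] dr [  1.64 -29.81   6.23] F [ 1.6 -0.4 -2.7] open 23.4
```

```bash
python3 -m jog '[{"tx":0,"ty":0.03,"tz":0,"rx":0,"ry":0,"rz":0},{"tx":0,"ty":0.065,"tz":0,"rx":0,"ry":0,"rz":0},{"tx":0,"ty":0.1,"tz":0,"rx":0,"ry":0,"rz":0},{"tx":0,"ty":0.135,"tz":0,"rx":0,"ry":0,"rz":0},{"tx":0,"ty":0.17,"tz":0,"rx":0,"ry":0,"rz":0}]'
python3 - <<'E'
from h import *
O=np.array([547.7,153.6,42]);Rc=Rtool(-2,30)
zc=-Rc[:,2];yc=Rc[:,1];xc=np.cross(yc,zc)
P=O+xc*2+yc*(-12.2)+zc*(76+85);go(P,Rc)
E
```

```text
clock: 4.2
eef_pos: [460.3, -20.4, 234.8]
tool_rot: [-0.119, 3.138, 0.0]
wrist_force: [-0.1, -0.6, -2.3]
opening: 23.0
clock 4.2 at [460.3 -20.4 234.8] dt [-0.0206  0.1635  0.0525] dr [  1.68 -29.91   6.21] F [-0.1 -0.6 -2.3] open 23.0
```

```bash
python3 -m jog '[{"tx":-0.004,"ty":0.032,"tz":0,"rx":0.3,"ry":-6,"rz":1.2},{"tx":-0.008,"ty":0.065,"tz":0,"rx":0.7,"ry":-12,"rz":2.5},{"tx":-0.012,"ty":0.098,"tz":0,"rx":1,"ry":-18,"rz":3.7},{"tx":-0.016,"ty":0.13,"tz":0.01,"rx":1.3,"ry":-24,"rz":5},{"tx":-0.021,"ty":0.163,"tz":0.025,"rx":1.7,"ry":-29.9,"rz":6.2}]'
python3 - <<'E'
from h import *
O=np.array([547.7,153.6,42]);Rc=Rtool(-2,30)
zc=-Rc[:,2];yc=Rc[:,1];xc=np.cross(yc,zc)
P=O+xc*2+yc*(-12.2)+zc*(76+85);go(P,Rc)
E
```

```text
clock: 4.7
eef_pos: [468.2, 116.6, 218.8]
tool_rot: [0.034, 2.686, -0.035]
wrist_force: [0.7, -1.8, -2.3]
opening: 23.6
clock 4.7 at [468.2 116.6 218.8] dt [0.0162 0.0283 0.032 ] dr [-0.82 -3.89  0.77] F [ 0.7 -1.8 -2.3] open 23.6
```

```bash
python3 -m jog '[{"tx":0,"ty":0,"tz":0,"rx":0,"ry":0,"rz":0},{"tx":0,"ty":0,"tz":0,"rx":0,"ry":0,"rz":0},{"tx":0,"ty":0,"tz":0,"rx":0,"ry":0,"rz":0},{"tx":0,"ty":0,"tz":0,"rx":0,"ry":0,"rz":0},{"tx":0,"ty":0,"tz":0,"rx":0,"ry":0,"rz":0}]'
python3 - <<'E'
from h import *
O=np.array([547.7,153.6,42]);Rc=Rtool(-2,30)
zc=-Rc[:,2];yc=Rc[:,1];xc=np.cross(yc,zc)
P=O+xc*2+yc*(-12.2)+zc*(76+85);go(P,Rc)
E
```

```text
clock: 5.2
eef_pos: [469.9, 114.1, 218.6]
tool_rot: [0.038, 2.689, -0.037]
wrist_force: [-0.7, 0.1, -2.0]
opening: 23.2
clock 5.2 at [469.9 114.1 218.6] dt [0.0177 0.0308 0.031 ] dr [-0.97 -4.08  0.63] F [-0.7  0.1 -2. ] open 23.2
```

```bash
python3 -m jog '[{"tx":0.005,"ty":0.01,"tz":0.005,"rx":-0.3,"ry":-1.3,"rz":0.2},{"tx":0.01,"ty":0.02,"tz":0.01,"rx":-0.6,"ry":-2.6,"rz":0.4},{"tx":0.018,"ty":0.031,"tz":0.02,"rx":-1,"ry":-4.1,"rz":0.6},{"tx":0.018,"ty":0.031,"tz":0.031,"rx":-1,"ry":-4.1,"rz":0.6},{"tx":0.018,"ty":0.031,"tz":0.031,"rx":-1,"ry":-4.1,"rz":0.6}]'
python3 - <<'E'
from h import *
O=np.array([547.7,153.6,42]);Rc=Rtool(-2,30)
zc=-Rc[:,2];yc=Rc[:,1];xc=np.cross(yc,zc)
P=O+xc*2+yc*(-12.2)+zc*(76+85);go(P,Rc)
for n,(a,b) in dict(side=(120,200),top=(150,150)).items(): cv2.imwrite(f"pics/{n}2.png",cv2.resize(robot.get_image(n)[b-60:b+60,a:a+160,::-1] if n=="top" else robot.get_image(n)[90:210,160:320,::-1],None,fx=5,fy=5,interpolation=cv2.INTER_CUBIC))
E
```

```text
clock: 5.7
eef_pos: [467.4, 144.7, 180.7]
tool_rot: [0.042, 2.62, -0.014]
wrist_force: [0.6, -0.4, -2.5]
opening: 23.6
clock 5.7 at [467.4 144.7 180.7] dt [-0.0019 -0.0005 -0.0009] dr [-0.02 -0.13  0.16] F [ 0.6 -0.4 -2.5] open 23.6
```

View pics/side2.png

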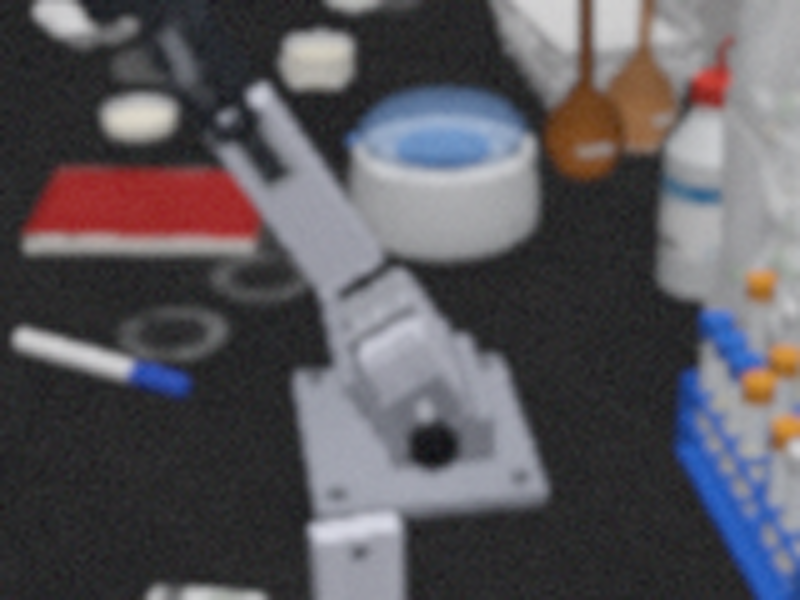

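View pics/top2.png

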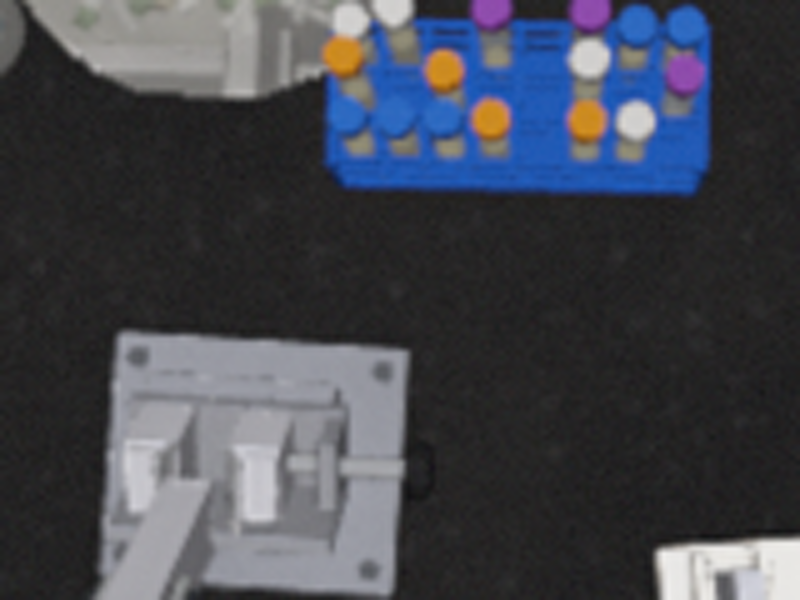

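Run:
```python
from h import *
im=robot.get_image("top"); x,y,w,h=165,155,50,45
cv2.imwrite("pics/z7.png",cv2.resize(im[y:y+h,x:x+w,::-1],None,fx=13,fy=13,interpolation=cv2.INTER_LANCZOS4))
s=robot.get_state();R=Rn.from_rotvec(s["tool_rot"]).as_matrix();p=s["eef_pos"]
for c in [(-18,-12),(22,-12),(-18,12),(22,12)]:
    X=p+R@np.array([c[0],c[1],76.]);q=proj("top",X);print(c,X.round(1),((q-[x,y]+.5)*13-.5).round(0))
O=np.array([547.7,153.6,42]);Rc=Rtool(-2,30);zc=-Rc[:,2];yc=Rc[:,1];xc=np.cross(yc,zc)
for c in[(-21,6,58),(21,6,58),(-21,-30.3,58),(21,-30.3,58)]:
    q=proj("top",O+np.stack([xc,yc,zc],1)@np.array(c));print(c,((q-[x,y]+.5)*13-.5).round(0))
```

```text
(-18, -12) [521.4 131.3 125.6] [347. 407.]
(22, -12) [486.8 132.4 105.6] [356. 595.]
(-18, 12) [522.2 155.2 125.6] [218. 400.]
(22, 12) [487.6 156.4 105.6] [229. 588.]
(-21, 6, 58) [234. 521.]
(21, 6, 58) [222. 327.]
(-21, -30.3, 58) [420. 532.]
(21, -30.3, 58) [412. 338.]
```

View pics/z7.png

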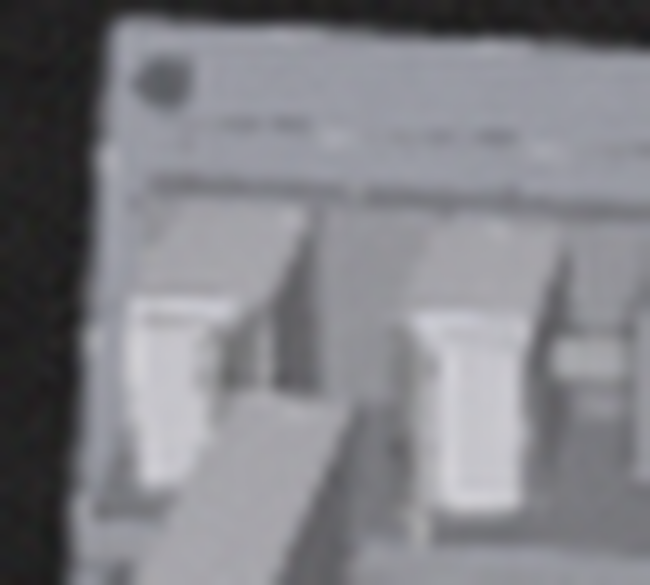

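```bash
python3 -m jog '[{"tx":-0.003,"ty":0,"tz":0.006,"rx":0,"ry":0,"rz":0},{"tx":-0.003,"ty":0,"tz":0.012,"rx":0,"ry":0,"rz":0},{"tx":-0.003,"ty":0,"tz":0.018,"rx":0,"ry":0,"rz":0},{"tx":-0.003,"ty":0,"tz":0.024,"rx":0,"ry":0,"rz":0},{"tx":-0.003,"ty":0,"tz":0.03,"rx":0,"ry":0,"rz":0}]'
cat >> h.py <<'E'
O=np.array([547.7,153.6,42]);Rc=Rtool(-2,30);zc=-Rc[:,2];yc=Rc[:,1];xc=np.cross(yc,zc)
def st(off=76):
    s=robot.get_state();M=np.stack([xc,yc,zc],1)
    R=Rn.from_rotvec(s["tool_rot"]).as_matrix()
    print("tcp in channel",(M.T@(s["eef_pos"]-O)-[0,0,off]).round(1),"F",(M.T@s["wrist_force"]).round(1),"T",s["ft_torque"].round(2),"rot err",np.degrees(Rn.from_matrix(R.T@Rc).as_rotvec()).round(2),"open",round(float(s["opening"]),1))
E
python3 -c "
from h import *
st()"
```

```text
clock: 6.35
eef_pos: [485.5, 144.6, 156.7]
tool_rot: [0.042, 2.618, -0.012]
wrist_force: [0.1, -1.0, -3.1]
opening: 23.3
tcp in channel [  3.8 -11.1  54.3] F [-1.5 -1.  -2.8] T [0.04 0.8  0.04] rot err [ 0.07 -0.02  0.14] open 23.3
```

```bash
python3 -m jog '[{"tx":0,"ty":0,"tz":0.001,"rx":0,"ry":0,"rz":0},{"tx":0,"ty":0,"tz":0.002,"rx":0,"ry":0,"rz":0},{"tx":0,"ty":0,"tz":0.004,"rx":0,"ry":0,"rz":0},{"tx":0,"ty":0,"tz":0.006,"rx":0,"ry":0,"rz":0},{"tx":0,"ty":0,"tz":0.007,"rx":0,"ry":0,"rz":0}]'
python3 -c "
from h import *
st()"
python3 -m jog '[{"tx":0,"ty":0,"tz":0.001,"rx":0,"ry":0,"rz":0},{"tx":0,"ty":0,"tz":0.002,"rx":0,"ry":0,"rz":0},{"tx":0,"ty":0,"tz":0.003,"rx":0,"ry":0,"rz":0},{"tx":0,"ty":0,"tz":0.004,"rx":0,"ry":0,"rz":0},{"tx":0,"ty":0,"tz":0.004,"rx":0,"ry":0,"rz":0}]'
python3 -c "
from h import *
st()"
```

```text
clock: 6.85
eef_pos: [488.8, 144.6, 151.3]
tool_rot: [0.042, 2.618, -0.011]
wrist_force: [-0.1, -0.2, -3.2]
opening: 23.0
tcp in channel [  4.  -11.1  47.9] F [-1.7 -0.2 -2.7] T [ 0.03  0.82 -0.02] rot err [0.08 0.   0.14] open 23.0
clock: 7.35
eef_pos: [490.9, 145.1, 147.9]
tool_rot: [0.041, 2.617, -0.01]
wrist_force: [-0.1, 0.8, -0.7]
opening: 23.2
tcp in channel [  4.1 -10.5  44. ] F [-0.4  0.7 -0.6] T [0.27 0.89 0.16] rot err [0.14 0.01 0.16] open 23.2
```

```bash
python3 -m jog '[{"tx":0,"ty":0.001,"tz":0,"rx":0,"ry":0,"rz":0},{"tx":0,"ty":0.001,"tz":0.001,"rx":0,"ry":0,"rz":0},{"tx":0,"ty":0.001,"tz":0.002,"rx":0,"ry":0,"rz":0},{"tx":0,"ty":0.001,"tz":0.003,"rx":0,"ry":0,"rz":0},{"tx":0,"ty":0.001,"tz":0.003,"rx":0,"ry":0,"rz":0}]'
python3 -c "
from h import *
st()"
```

```text
clock: 7.85
eef_pos: [492.3, 145.6, 146.0]
tool_rot: [0.043, 2.617, -0.011]
wrist_force: [-7.5, 0.6, 7.9]
opening: 23.3
tcp in channel [ 4.2 -9.9 41.6] F [-2.5  0.4 10.6] T [ 0.08  1.06 -0.17] rot err [0.09 0.06 0.09] open 23.3
```

```bash
python3 -m jog '[{"tx":0,"ty":0.0,"tz":0.001,"rx":0,"ry":0,"rz":0},{"tx":0,"ty":0,"tz":0.001,"rx":0,"ry":0,"rz":0},{"tx":0,"ty":0,"tz":0.001,"rx":0,"ry":0,"rz":0},{"tx":0,"ty":0,"tz":0.001,"rx":0,"ry":0,"rz":0},{"tx":0,"ty":0,"tz":0.001,"rx":0,"ry":0,"rz":0}]'
python3 -c "
from h import *
st()"
python3 -m jog '[{"tx":0,"ty":0.0005,"tz":0,"rx":0,"ry":0,"rz":0},{"tx":0,"ty":0.001,"tz":0,"rx":0,"ry":0,"rz":0},{"tx":0,"ty":0.001,"tz":0,"rx":0,"ry":0,"rz":0},{"tx":0,"ty":0.001,"tz":0,"rx":0,"ry":0,"rz":0},{"tx":0,"ty":0.001,"tz":0,"rx":0,"ry":0,"rz":0}]'
python3 -c "
from h import *
st()"
```

```text
clock: 8.35
eef_pos: [492.7, 145.6, 145.4]
tool_rot: [0.043, 2.616, -0.011]
wrist_force: [-9.9, 0.8, 12.3]
opening: 22.9
tcp in channel [ 4.3 -9.9 40.9] F [-2.4  0.5 15.6] T [-0.06  1.24 -0.32] rot err [0.09 0.08 0.07] open 22.9
clock: 8.85
eef_pos: [492.7, 145.7, 145.4]
tool_rot: [0.045, 2.616, -0.013]
wrist_force: [-10.5, -1.3, 14.0]
opening: 23.4
tcp in channel [ 4.3 -9.8 40.9] F [-2.  -1.6 17.3] T [-0.34  1.26 -0.43] rot err [-0.01  0.07  0.05] open 23.4
```

```bash
python3 -m jog '[{"tx":0,"ty":-0.0005,"tz":0.001,"rx":0,"ry":0,"rz":0.8},{"tx":0,"ty":-0.0005,"tz":0.001,"rx":0,"ry":0,"rz":1.5},{"tx":0,"ty":-0.0005,"tz":0.001,"rx":0,"ry":0,"rz":1.5},{"tx":0,"ty":-0.0005,"tz":0.001,"rx":0,"ry":0,"rz":1.5},{"tx":0,"ty":-0.0005,"tz":0.001,"rx":0,"ry":0,"rz":1.5}]'
python3 -c "
from h import *
st()"
python3 -m jog '[{"tx":0,"ty":0,"tz":0,"rx":0,"ry":0,"rz":-1},{"tx":0,"ty":0,"tz":0,"rx":0,"ry":0,"rz":-2},{"tx":0,"ty":0,"tz":0,"rx":0,"ry":0,"rz":-3},{"tx":0,"ty":0,"tz":0,"rx":0,"ry":0,"rz":-3},{"tx":0,"ty":0,"tz":0,"rx":0,"ry":0,"rz":-3}]'
python3 -c "
from h import *
st()"
```

```text
clock: 9.35
eef_pos: [493.2, 145.7, 145.0]
tool_rot: [0.073, 2.615, -0.005]
wrist_force: [-13.9, -2.3, 17.5]
opening: 23.3
tcp in channel [ 4.5 -9.8 40.3] F [-3.2 -2.7 22. ] T [-0.84  1.34  0.2 ] rot err [ 0.02  0.14 -1.18] open 23.3
clock: 9.85
eef_pos: [493.2, 145.6, 144.9]
tool_rot: [0.016, 2.617, -0.019]
wrist_force: [-14.1, -1.4, 16.8]
opening: 23.5
tcp in channel [ 4.5 -9.9 40.2] F [-3.8 -1.9 21.6] T [ 0.29  1.44 -1.09] rot err [0.06 0.08 1.28] open 23.5
```

```bash
python3 -m jog '[{"tx":0,"ty":0,"tz":0,"rx":0,"ry":0,"rz":1},{"tx":0,"ty":0,"tz":0,"rx":0,"ry":0,"rz":2.2},{"tx":0,"ty":0,"tz":0,"rx":0.7,"ry":0,"rz":2.2},{"tx":0,"ty":0,"tz":0,"rx":1.3,"ry":0,"rz":2.2},{"tx":0,"ty":0,"tz":0,"rx":1.3,"ry":0,"rz":2.2}]'
python3 -c "
from h import *
st()"
python3 -m jog '[{"tx":0,"ty":0,"tz":0,"rx":-1,"ry":0,"rz":0},{"tx":0,"ty":0,"tz":0,"rx":-2,"ry":0,"rz":0},{"tx":0,"ty":0,"tz":0,"rx":-2.6,"ry":0,"rz":0},{"tx":0,"ty":0,"tz":0,"rx":-2.6,"ry":0,"rz":0},{"tx":0,"ty":0,"tz":0,"rx":-2.6,"ry":0,"rz":0}]'
python3 - <<'E'
from h import *
st()
im=robot.get_image("top"); x,y,w,h=165,155,50,45
cv2.imwrite("pics/z8.png",cv2.resize(im[y:y+h,x:x+w,::-1],None,fx=13,fy=13,interpolation=cv2.INTER_LANCZOS4))
im=robot.get_image("side"); x,y,w,h=200,110,70,70
cv2.imwrite("pics/z9.png",cv2.resize(im[y:y+h,x:x+w,::-1],None,fx=8,fy=8,interpolation=cv2.INTER_LANCZOS4))
E
```

```text
clock: 10.35
eef_pos: [493.4, 147.0, 144.7]
tool_rot: [0.064, 2.615, -0.035]
wrist_force: [-9.3, -1.0, 12.4]
opening: 23.5
tcp in channel [ 4.6 -8.5 40. ] F [-1.8 -1.4 15.4] T [-0.    1.14  0.07] rot err [-1.14  0.13 -0.5 ] open 23.5
clock: 10.85
eef_pos: [493.4, 144.3, 144.4]
tool_rot: [0.052, 2.615, 0.018]
wrist_force: [-8.1, -2.1, 11.1]
opening: 23.4
tcp in channel [  4.5 -11.2  39.7] F [-1.4 -2.4 13.6] T [-0.97  0.92 -0.41] rot err [ 1.18  0.11 -0.58] open 23.4
```

View pics/z8.png

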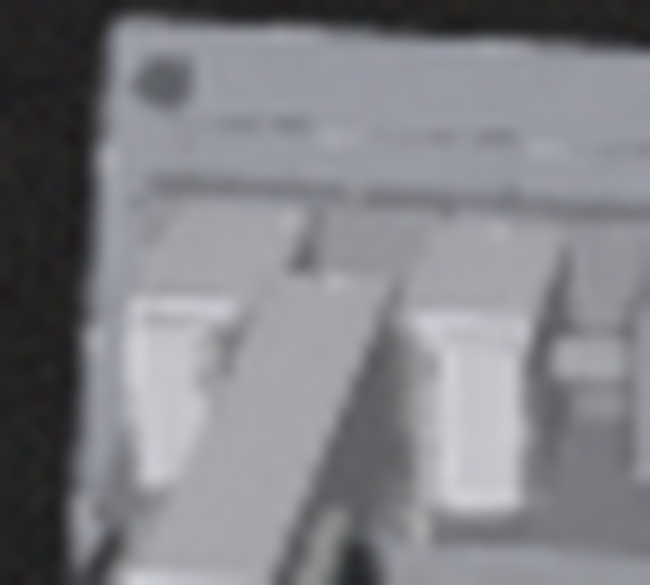

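View pics/z9.png

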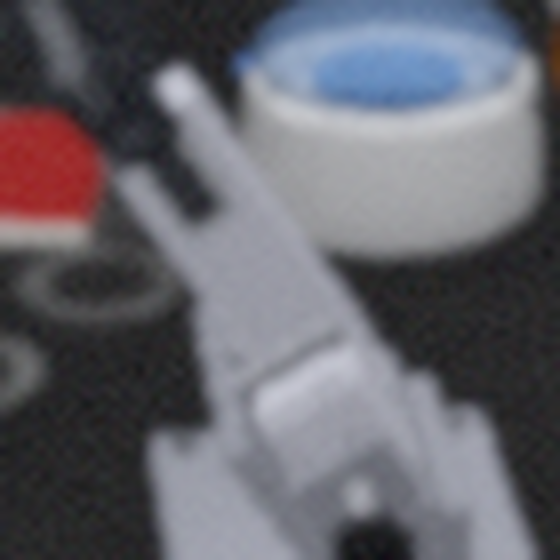

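```bash
python3 -m jog '[{"tx":0,"ty":0,"tz":0,"rx":0.5,"ry":0,"rz":0},{"tx":0,"ty":0,"tz":0,"rx":0.9,"ry":0,"rz":0},{"tx":0,"ty":0,"tz":0,"rx":0.9,"ry":0,"rz":0},{"tx":0,"ty":0,"tz":0.001,"rx":0.9,"ry":0,"rz":0},{"tx":0,"ty":0,"tz":0.001,"rx":0.9,"ry":0,"rz":0}]'
python3 -c "
from h import *
st()"
python3 -m jog '[{"tx":0,"ty":0,"tz":0,"rx":0.5,"ry":0,"rz":0},{"tx":0,"ty":0,"tz":0,"rx":0.5,"ry":0,"rz":0},{"tx":0,"ty":0,"tz":0.0005,"rx":0.5,"ry":0,"rz":0},{"tx":0,"ty":0,"tz":0.001,"rx":0.5,"ry":0,"rz":0},{"tx":0,"ty":0,"tz":0.001,"rx":0.5,"ry":0,"rz":0}]'
python3 -c "
from h import *
st()"
```

```text
clock: 11.45
eef_pos: [493.7, 145.2, 144.3]
tool_rot: [0.056, 2.614, -0.0]
wrist_force: [-15.6, -2.0, 20.7]
opening: 23.3
tcp in channel [  4.6 -10.3  39.4] F [-3.1 -2.6 25.7] T [-0.8   1.42 -0.31] rot err [ 0.37  0.16 -0.55] open 23.3
clock: 11.95
eef_pos: [493.9, 145.7, 144.1]
tool_rot: [0.058, 2.614, -0.011]
wrist_force: [-22.4, -2.5, 30.4]
opening: 23.6
tcp in channel [ 4.7 -9.7 39.1] F [-4.1 -3.3 37.5] T [-0.92  1.77 -0.46] rot err [-0.07  0.21 -0.54] open 23.6
```

```bash
python3 -m jog '[{"tx":0,"ty":0,"tz":-0.003,"rx":0,"ry":0,"rz":0},{"tx":0,"ty":0,"tz":-0.006,"rx":0,"ry":0,"rz":0},{"tx":0,"ty":-0.001,"tz":-0.009,"rx":0,"ry":0,"rz":0},{"tx":0,"ty":-0.0015,"tz":-0.011,"rx":0,"ry":0,"rz":0},{"tx":0,"ty":-0.0015,"tz":-0.011,"rx":0,"ry":0,"rz":0}]'
python3 -c "
from h import *
st()"
python3 -m jog '[{"tx":0,"ty":0,"tz":0.002,"rx":0,"ry":0,"rz":0},{"tx":0,"ty":0,"tz":0.004,"rx":0,"ry":0,"rz":0},{"tx":0,"ty":0,"tz":0.005,"rx":0,"ry":0,"rz":0},{"tx":0,"ty":0,"tz":0.006,"rx":0,"ry":0,"rz":0},{"tx":0,"ty":0,"tz":0.006,"rx":0,"ry":0,"rz":0}]'
python3 -c "
from h import *
st()"
```

```text
clock: 12.45
eef_pos: [488.6, 144.2, 151.4]
tool_rot: [0.059, 2.617, -0.01]
wrist_force: [-0.1, 0.2, -2.9]
opening: 23.5
tcp in channel [  3.9 -11.5  48.1] F [-1.6  0.2 -2.5] T [-0.    0.78 -0.02] rot err [-0.06  0.03 -0.59] open 23.5
clock: 12.95
eef_pos: [491.9, 145.3, 146.6]
tool_rot: [0.057, 2.616, -0.008]
wrist_force: [-3.2, 1.6, 4.2]
opening: 23.0
tcp in channel [  4.2 -10.2  42.3] F [-0.7  1.5  5.2] T [0.28 0.97 0.2 ] rot err [ 0.05  0.07 -0.52] open 23.0
```

```bash
python3 -m jog '[{"tx":0,"ty":0.0005,"tz":0,"rx":0,"ry":0,"rz":0},{"tx":0,"ty":0.0008,"tz":0,"rx":0,"ry":0,"rz":0},{"tx":0,"ty":0.0008,"tz":0.001,"rx":0,"ry":0,"rz":0},{"tx":0,"ty":0.0008,"tz":0.002,"rx":0,"ry":0,"rz":0},{"tx":0,"ty":0.0008,"tz":0.002,"rx":0,"ry":0,"rz":0}]'
python3 -c "
from h import *
st()"
python3 -m jog '[{"tx":0,"ty":0,"tz":0,"rx":0,"ry":0,"rz":0.4},{"tx":0,"ty":0,"tz":0.0005,"rx":0,"ry":0,"rz":0.4},{"tx":0,"ty":0,"tz":0.001,"rx":0,"ry":0,"rz":0.4},{"tx":0,"ty":0,"tz":0.0015,"rx":0,"ry":0,"rz":0.4},{"tx":0,"ty":0,"tz":0.002,"rx":0,"ry":0,"rz":0.4}]'
python3 -c "
from h import *
st()"
```

```text
clock: 13.45
eef_pos: [492.8, 145.5, 145.4]
tool_rot: [0.058, 2.615, -0.009]
wrist_force: [-10.5, -0.8, 13.7]
opening: 23.6
tcp in channel [  4.4 -10.   40.9] F [-2.2 -1.2 17.2] T [-0.22  1.23 -0.07] rot err [-0.02  0.12 -0.54] open 23.6
clock: 13.95
eef_pos: [493.6, 145.4, 144.4]
tool_rot: [0.066, 2.614, -0.008]
wrist_force: [-20.7, -1.3, 28.5]
opening: 23.4
tcp in channel [  4.7 -10.   39.6] F [-3.6 -2.  35. ] T [-0.68  1.59 -0.09] rot err [-0.03  0.18 -0.88] open 23.4
```

```bash
python3 -m jog '[{"tx":0,"ty":0,"tz":-0.01,"rx":0,"ry":0,"rz":0},{"tx":0,"ty":0,"tz":-0.035,"rx":0,"ry":0,"rz":0},{"tx":0,"ty":0,"tz":-0.065,"rx":0,"ry":0,"rz":0},{"tx":0,"ty":0,"tz":-0.1,"rx":0,"ry":0,"rz":0},{"tx":0,"ty":0,"tz":-0.12,"rx":0,"ry":0,"rz":0}]'
python3 -c "
from h import *
st();go([465,-20,245],Rtool(4.5));go([474.2,-191.3,245],Rtool(4.5))"
```

```text
clock: 14.45
eef_pos: [433.1, 146.9, 248.0]
tool_rot: [0.069, 2.616, -0.007]
wrist_force: [0.8, -0.4, -3.5]
opening: 23.6
tcp in channel [  4.  -10.7 159.6] F [-1.  -0.4 -3.5] T [0.07 0.74 0.02] rot err [-0.04  0.05 -1.03] open 23.6
clock 14.45 at [433.1 146.9 248. ] dt [-0.0341 -0.1651  0.0216] dr [-1.47 30.03 -7.36] F [ 0.8 -0.4 -3.5] open 23.6
clock 14.45 at [433.1 146.9 248. ] dt [-0.0503 -0.3357  0.0293] dr [-1.47 30.03 -7.36] F [ 0.8 -0.4 -3.5] open 23.6
```

```bash
python3 -m jog '[{"tx":-0.004,"ty":-0.02,"tz":0.002,"rx":-0.2,"ry":4,"rz":-1},{"tx":-0.008,"ty":-0.04,"tz":0.005,"rx":-0.4,"ry":8,"rz":-2},{"tx":-0.012,"ty":-0.06,"tz":0.008,"rx":-0.6,"ry":12,"rz":-3},{"tx":-0.016,"ty":-0.08,"tz":0.01,"rx":-0.8,"ry":16,"rz":-4},{"tx":-0.02,"ty":-0.1,"tz":0.013,"rx":-1,"ry":20,"rz":-5}]'
python3 -c "
from h import *
go([474.2,-191.3,245],Rtool(4.5))"
```

```text
clock: 14.95
eef_pos: [452.1, 44.8, 244.3]
tool_rot: [-0.057, 2.97, -0.003]
wrist_force: [0.5, 1.0, -1.4]
opening: 23.4
clock 14.95 at [452.1  44.8 244.3] dt [-0.0129 -0.2368  0.0028] dr [-0.51  9.78 -2.31] F [ 0.5  1.  -1.4] open 23.4
```

```bash
python3 -m jog '[{"tx":-0.002,"ty":-0.025,"tz":0,"rx":-0.2,"ry":3,"rz":-0.7},{"tx":-0.004,"ty":-0.05,"tz":0.001,"rx":-0.3,"ry":6,"rz":-1.4},{"tx":-0.006,"ty":-0.08,"tz":0.001,"rx":-0.5,"ry":9.8,"rz":-2.3},{"tx":-0.007,"ty":-0.11,"tz":0.001,"rx":-0.5,"ry":9.8,"rz":-2.3},{"tx":-0.008,"ty":-0.14,"tz":0.001,"rx":-0.5,"ry":9.8,"rz":-2.3}]'
python3 -c "
from h import *
go([474.2,-191.3,245],Rtool(4.5))"
```

```text
clock: 15.45
eef_pos: [465.8, -95.1, 245.0]
tool_rot: [-0.122, 3.138, -0.002]
wrist_force: [0.3, -0.3, -2.8]
opening: 23.1
clock 15.45 at [465.8 -95.1 245. ] dt [-0.0009 -0.0966  0.0001] dr [-0.06  0.08 -0.05] F [ 0.3 -0.3 -2.8] open 23.1
```

```bash
python3 -m jog '[{"tx":-0.001,"ty":-0.03,"tz":0,"rx":0,"ry":0,"rz":0},{"tx":-0.001,"ty":-0.06,"tz":0,"rx":0,"ry":0,"rz":0},{"tx":-0.001,"ty":-0.085,"tz":0,"rx":0,"ry":0,"rz":0},{"tx":-0.001,"ty":-0.097,"tz":0,"rx":0,"ry":0,"rz":0},{"tx":-0.001,"ty":-0.097,"tz":0,"rx":0,"ry":0,"rz":0}]'
python3 - <<'E'
from h import *
go([474.2,-191.3,85],Rtool(4.5))
im=robot.get_image("side"); x,y,w,h=200,110,70,140
cv2.imwrite("pics/z10.png",cv2.resize(im[y:y+h,x:x+w,::-1],None,fx=4,fy=4,interpolation=cv2.INTER_LANCZOS4))
s=robot.get_state();R=Rn.from_rotvec(s["tool_rot"]).as_matrix()
for c in [(-18,-12),(22,-12)]: print(((proj("side",s["eef_pos"]+R@np.array([*c,76.]))-[x,y])*4).round(0))
E
```

```text
clock: 15.95
eef_pos: [474.0, -191.6, 245.3]
tool_rot: [-0.118, 3.137, -0.001]
wrist_force: [0.4, 0.4, -2.3]
opening: 23.2
clock 15.95 at [ 474.  -191.6  245.3] dt [1.000e-04 4.000e-04 1.603e-01] dr [-0.05  0.12 -0.21] F [ 0.4  0.4 -2.3] open 23.2
[194. 345.]
[120. 358.]
```

View pics/z10.png

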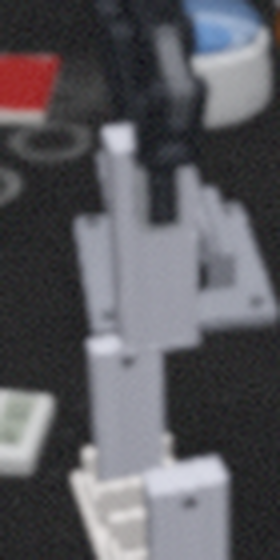

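```bash
python3 -m jog '[{"tx":0,"ty":0,"tz":0.03,"rx":0,"ry":0,"rz":0},{"tx":0,"ty":0,"tz":0.065,"rx":0,"ry":0,"rz":0},{"tx":0,"ty":0,"tz":0.1,"rx":0,"ry":0,"rz":0},{"tx":0,"ty":0,"tz":0.112,"rx":0,"ry":0,"rz":0},{"tx":0,"ty":0,"tz":0.118,"rx":0,"ry":0,"rz":0}]'
python3 -c "
from h import *
go([474.2,-191.3,85],Rtool(4.5))"
python3 -m jog '[{"tx":0,"ty":0,"tz":0.005,"rx":0,"ry":0,"rz":0},{"tx":0,"ty":0,"tz":0.009,"rx":0,"ry":0,"rz":0},{"tx":0,"ty":0,"tz":0.013,"rx":0,"ry":0,"rz":0},{"tx":0,"ty":0,"tz":0.017,"rx":0,"ry":0,"rz":0},{"tx":0,"ty":0,"tz":0.02,"rx":0,"ry":0,"rz":0}]'
python3 -c "
from h import *
go([474.2,-191.3,85],Rtool(4.5))"
```

```text
clock: 16.5
eef_pos: [474.7, -188.3, 126.7]
tool_rot: [-0.126, 3.138, 0.002]
wrist_force: [-0.0, 0.2, -1.7]
opening: 22.9
clock 16.5 at [ 474.7 -188.3  126.7] dt [ 0.0008 -0.0029  0.0417] dr [0.05 0.08 0.11] F [-0.   0.2 -1.7] open 22.9
clock: 17.0
eef_pos: [475.3, -190.0, 107.8]
tool_rot: [-0.123, 3.135, -0.0]
wrist_force: [0.9, 0.1, -1.8]
opening: 23.3
clock 17.0 at [ 475.3 -190.   107.8] dt [ 0.0013 -0.0012  0.0228] dr [-0.02  0.24 -0.01] F [ 0.9  0.1 -1.8] open 23.3
```

```bash
python3 -m jog '[{"tx":0.001,"ty":-0.001,"tz":0.005,"rx":0,"ry":0,"rz":0},{"tx":0.001,"ty":-0.001,"tz":0.01,"rx":0,"ry":0,"rz":0},{"tx":0.001,"ty":-0.001,"tz":0.015,"rx":0,"ry":0,"rz":0},{"tx":0.001,"ty":-0.001,"tz":0.019,"rx":0,"ry":0,"rz":0},{"tx":0.001,"ty":-0.001,"tz":0.022,"rx":0,"ry":0,"rz":0}]'
python3 -c "
from h import *
go([474.2,-191.3,85],Rtool(4.5))"
```

```text
clock: 17.5
eef_pos: [474.1, -190.9, 85.2]
tool_rot: [-0.123, 3.136, -0.0]
wrist_force: [0.2, -0.1, -1.9]
opening: 23.7
clock 17.5 at [ 474.1 -190.9   85.2] dt [-0.0001 -0.0004  0.0002] dr [-0.01  0.17  0.  ] F [ 0.2 -0.1 -1.9] open 23.7
```

```bash
python3 -m jog '[{"tx":0,"ty":0,"tz":0.001,"rx":0,"ry":0,"rz":0},{"tx":0,"ty":0,"tz":0.001,"rx":0,"ry":0,"rz":0},{"tx":0,"ty":0,"tz":0.002,"rx":0,"ry":0,"rz":0},{"tx":0,"ty":0,"tz":0.002,"rx":0,"ry":0,"rz":0},{"tx":0,"ty":0,"tz":0.002,"rx":0,"ry":0,"rz":0}]'
python3 -c "
from h import *
go([474.2,-191.3,85],Rtool(4.5))"
python3 -m jog '[{"tx":0,"ty":0,"tz":0,"rx":0,"ry":0,"rz":0},{"tx":0,"ty":0,"tz":0,"rx":0,"ry":0,"rz":0},{"tx":0,"ty":0,"tz":0,"rx":0,"ry":0,"rz":0},{"tx":0,"ty":0,"tz":0,"rx":0,"ry":0,"rz":0},{"tx":0,"ty":0,"tz":0,"rx":0,"ry":0,"rz":0}]' 0
python3 -m jog '[{"tx":0,"ty":0,"tz":-0.02,"rx":0,"ry":0,"rz":0},{"tx":0,"ty":0,"tz":-0.05,"rx":0,"ry":0,"rz":0},{"tx":0,"ty":0,"tz":-0.08,"rx":0,"ry":0,"rz":0},{"tx":0,"ty":0,"tz":-0.1,"rx":0,"ry":0,"rz":0},{"tx":0,"ty":0,"tz":-0.11,"rx":0,"ry":0,"rz":0}]'
python3 - <<'E'
from h import *
go([478.5,-253.5,180],Rtool(4.5))
im=robot.get_image("top"); x,y,w,h=270,180,100,60
cv2.imwrite("pics/z11.png",cv2.resize(im[y:y+h,x:x+w,::-1],None,fx=8,fy=8,interpolation=cv2.INTER_CUBIC))
im=robot.get_image("side"); x,y,w,h=205,185,75,105
cv2.imwrite("pics/z12.png",cv2.resize(im[y:y+h,x:x+w,::-1],None,fx=5,fy=5,interpolation=cv2.INTER_CUBIC))
E
```

```text
clock: 18.0
eef_pos: [474.3, -191.0, 83.8]
tool_rot: [-0.123, 3.135, -0.0]
wrist_force: [0.3, -0.2, -3.0]
opening: 23.3
clock 18.0 at [ 474.3 -191.    83.8] dt [ 0.0001 -0.0003 -0.0012] dr [-0.02  0.22 -0.  ] F [ 0.3 -0.2 -3. ] open 23.3
clock: 18.5
eef_pos: [474.3, -191.0, 83.8]
tool_rot: [-0.123, 3.135, -0.0]
wrist_force: [-0.3, 0.3, 0.3]
opening: 42.8
clock: 19.0
eef_pos: [474.7, -191.3, 195.6]
tool_rot: [-0.123, 3.132, -0.001]
wrist_force: [0.7, -0.9, -0.3]
opening: 43.0
clock 19.0 at [ 474.7 -191.3  195.6] dt [ 0.0012 -0.0622  0.0157] dr [-0.06  0.39 -0.01] F [ 0.7 -0.9 -0.3] open 43.0
```

View pics/z11.png

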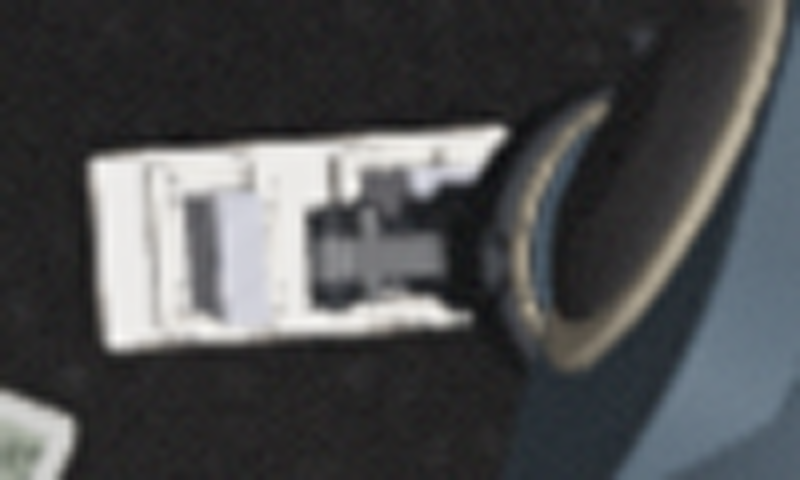

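View pics/z12.png

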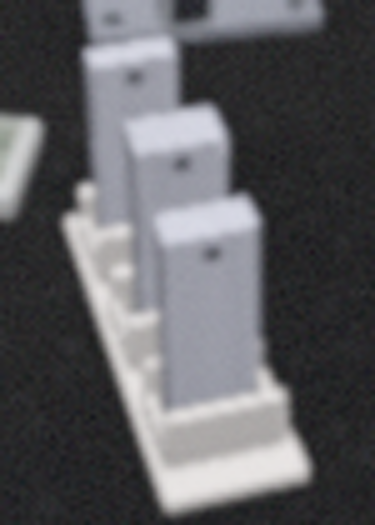

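```bash
python3 -m jog '[{"tx":0.001,"ty":-0.02,"tz":0,"rx":0,"ry":0.2,"rz":0},{"tx":0.002,"ty":-0.045,"tz":0,"rx":0,"ry":0.4,"rz":0},{"tx":0.0025,"ty":-0.062,"tz":0,"rx":0,"ry":0.4,"rz":0},{"tx":0.0025,"ty":-0.062,"tz":0.01,"rx":0,"ry":0.4,"rz":0},{"tx":0.0025,"ty":-0.062,"tz":0.02,"rx":0,"ry":0.4,"rz":0}]'
python3 -c "
from h import *
go([477.2,-253.3,83],Rtool(4.5))"
```

```text
clock: 19.6
eef_pos: [475.5, -252.1, 171.7]
tool_rot: [0.122, -3.134, -0.001]
wrist_force: [0.4, 0.2, -0.1]
opening: 42.8
clock 19.6 at [ 475.5 -252.1  171.7] dt [-0.0021 -0.0014  0.0887] dr [ 0.07 -0.32 -0.02] F [ 0.4  0.2 -0.1] open 42.8
```

```bash
python3 -m jog '[{"tx":-0.002,"ty":-0.001,"tz":0.015,"rx":0,"ry":0,"rz":0},{"tx":-0.002,"ty":-0.001,"tz":0.035,"rx":0,"ry":-0.2,"rz":0},{"tx":-0.002,"ty":-0.001,"tz":0.055,"rx":0,"ry":-0.3,"rz":0},{"tx":-0.002,"ty":-0.001,"tz":0.075,"rx":0,"ry":-0.3,"rz":0},{"tx":-0.002,"ty":-0.001,"tz":0.0885,"rx":0,"ry":-0.3,"rz":0}]'
python3 -m jog '[{"tx":0,"ty":0,"tz":0,"rx":0,"ry":0,"rz":0},{"tx":0,"ty":0,"tz":0,"rx":0,"ry":0,"rz":0},{"tx":0,"ty":0,"tz":0,"rx":0,"ry":0,"rz":0},{"tx":0,"ty":0,"tz":0,"rx":0,"ry":0,"rz":0},{"tx":0,"ty":0,"tz":0,"rx":0,"ry":0,"rz":0}]' 1
python3 -m jog '[{"tx":0,"ty":0,"tz":-0.02,"rx":0,"ry":0,"rz":0},{"tx":0,"ty":0,"tz":-0.05,"rx":0,"ry":0,"rz":0},{"tx":0,"ty":0,"tz":-0.08,"rx":0,"ry":0,"rz":0},{"tx":0,"ty":0,"tz":-0.12,"rx":0,"ry":0,"rz":0},{"tx":0,"ty":0,"tz":-0.16,"rx":0,"ry":0,"rz":0}]'
python3 -c "
from h import *
go([460,-20,245],Rtool(4.5))"
```

```text
clock: 20.1
eef_pos: [477.0, -252.0, 82.5]
tool_rot: [0.126, -3.138, -0.003]
wrist_force: [-0.2, -0.1, 0.3]
opening: 43.0
clock: 20.6
eef_pos: [478.3, -253.9, 85.7]
tool_rot: [-0.123, 3.136, -0.001]
wrist_force: [-0.2, 0.3, -1.1]
opening: 18.3
clock: 21.1
eef_pos: [477.2, -253.7, 246.7]
tool_rot: [-0.123, 3.138, -0.0]
wrist_force: [0.6, 0.3, -1.5]
opening: 18.1
clock 21.1 at [ 477.2 -253.7  246.7] dt [-0.0011  0.2344  0.0017] dr [-0.01  0.09 -0.02] F [ 0.6  0.3 -1.5] open 18.1
```

```bash
python3 -m jog '[{"tx":0,"ty":0.03,"tz":0,"rx":0,"ry":0,"rz":0},{"tx":0,"ty":0.075,"tz":0,"rx":0,"ry":0,"rz":0},{"tx":0,"ty":0.12,"tz":0,"rx":0,"ry":0,"rz":0},{"tx":0,"ty":0.165,"tz":0,"rx":0,"ry":0,"rz":0},{"tx":0,"ty":0.2,"tz":0,"rx":0,"ry":0,"rz":0}]'
python3 -c "
from h import *
P=O+xc*3+yc*(-10.7)+zc*(76+85);Rt=Rtool(-1.4,30);print(P);go(P,Rt)"
```

```text
clock: 21.6
eef_pos: [461.4, -51.7, 245.5]
tool_rot: [-0.126, 3.137, 0.001]
wrist_force: [1.2, -0.7, -2.1]
opening: 18.0
[469.47210734 145.62525608 182.93009001]
clock 21.6 at [461.4 -51.7 245.5] dt [-0.0238  0.196   0.0627] dr [  1.62 -29.83   5.86] F [ 1.2 -0.7 -2.1] open 18.0
```

```bash
python3 -m jog '[{"tx":-0.002,"ty":0.02,"tz":0,"rx":0.2,"ry":-4,"rz":0.8},{"tx":-0.005,"ty":0.04,"tz":0,"rx":0.4,"ry":-8,"rz":1.6},{"tx":-0.007,"ty":0.06,"tz":0,"rx":0.6,"ry":-12,"rz":2.3},{"tx":-0.01,"ty":0.08,"tz":0,"rx":0.8,"ry":-16,"rz":3.1},{"tx":-0.012,"ty":0.1,"tz":0,"rx":1,"ry":-20,"rz":3.9}]'
python3 -c "
from h import *
P=O+xc*3+yc*(-10.2)+zc*(76+75);Rt=Rtool(-1.4,30);go(P,Rt)"
```

```text
clock: 22.1
eef_pos: [465.9, 46.7, 245.6]
tool_rot: [-0.012, 2.787, -0.004]
wrist_force: [0.3, -0.9, -1.6]
opening: 18.2
clock 22.1 at [465.9  46.7 245.6] dt [0.0158 0.0994 0.0698] dr [ 0.56 -9.68  1.78] F [ 0.3 -0.9 -1.6] open 18.2
```

```bash
python3 -m jog '[{"tx":0.003,"ty":0.025,"tz":0.01,"rx":0.1,"ry":-2.5,"rz":0.5},{"tx":0.007,"ty":0.05,"tz":0.02,"rx":0.3,"ry":-5,"rz":1},{"tx":0.011,"ty":0.075,"tz":0.035,"rx":0.5,"ry":-7.5,"rz":1.4},{"tx":0.016,"ty":0.099,"tz":0.05,"rx":0.6,"ry":-9.7,"rz":1.8},{"tx":0.016,"ty":0.0995,"tz":0.06,"rx":0.6,"ry":-9.7,"rz":1.8}]'
python3 -c "
from h import *
P=O+xc*3+yc*(-10.2)+zc*(76+65);Rt=Rtool(-1.4,30);go(P,Rt);st()"
```

```text
clock: 22.6
eef_pos: [469.9, 147.6, 182.3]
tool_rot: [0.026, 2.62, -0.008]
wrist_force: [0.8, 0.7, -1.3]
opening: 18.3
clock 22.6 at [469.9 147.6 182.3] dt [ 0.     -0.0017  0.0193] dr [ 0.09 -0.13  0.24] F [ 0.8  0.7 -1.3] open 18.3
tcp in channel [ 3.  -8.7 84.3] F [ 0.   0.7 -1.6] T [-0.05  0.74 -0.04] rot err [ 0.39 -0.13  0.76] open 18.3
```

```bash
python3 -m jog '[{"tx":0,"ty":-0.001,"tz":0.006,"rx":0,"ry":0,"rz":0},{"tx":0,"ty":-0.001,"tz":0.012,"rx":0,"ry":0,"rz":0.2},{"tx":0,"ty":-0.001,"tz":0.018,"rx":0,"ry":0,"rz":0.2},{"tx":0,"ty":-0.001,"tz":0.024,"rx":0,"ry":0,"rz":0.2},{"tx":0,"ty":-0.001,"tz":0.028,"rx":0,"ry":0,"rz":0.2}]'
python3 -c "
from h import *
st()"
```

```text
clock: 23.1
eef_pos: [485.4, 143.4, 158.4]
tool_rot: [0.037, 2.62, -0.01]
wrist_force: [-1.0, 0.8, -1.7]
opening: 18.5
tcp in channel [  4.6 -12.3  55.7] F [-1.7  0.7 -1. ] T [0.04 0.72 0.  ] rot err [ 0.19 -0.15  0.32] open 18.5
```

Overshot in y (−12.3); correct by +2 mm and go on down.

```bash
python3 -m jog '[{"tx":0.001,"ty":0.001,"tz":0.001,"rx":0,"ry":0,"rz":0.2},{"tx":0.001,"ty":0.002,"tz":0.003,"rx":0,"ry":0,"rz":0.2},{"tx":0.001,"ty":0.002,"tz":0.005,"rx":0,"ry":0,"rz":0.2},{"tx":0.001,"ty":0.002,"tz":0.007,"rx":0,"ry":0,"rz":0.2},{"tx":0.001,"ty":0.002,"tz":0.009,"rx":0,"ry":0,"rz":0.2}]'
python3 -c "
from h import *
st()"
python3 -m jog '[{"tx":0,"ty":0,"tz":0.002,"rx":0,"ry":0,"rz":0},{"tx":0,"ty":0,"tz":0.004,"rx":0,"ry":0,"rz":0},{"tx":0,"ty":0,"tz":0.006,"rx":0,"ry":0,"rz":0},{"tx":0,"ty":0,"tz":0.008,"rx":0,"ry":0,"rz":0},{"tx":0,"ty":0,"tz":0.01,"rx":0,"ry":0,"rz":0}]'
python3 -c "
from h import *
st()"
```

```text
clock: 23.6
eef_pos: [488.6, 146.0, 150.1]
tool_rot: [0.04, 2.621, -0.008]
wrist_force: [-0.9, 1.0, -1.8]
opening: 18.2
tcp in channel [ 3.1 -9.7 47. ] F [-1.7  1.  -1.1] T [ 0.01  0.72 -0.01] rot err [ 0.23 -0.16  0.19] open 18.2
clock: 24.1
eef_pos: [493.6, 145.8, 141.3]
tool_rot: [0.04, 2.621, -0.008]
wrist_force: [-0.1, 0.9, -1.4]
opening: 18.6
tcp in channel [ 3.  -9.7 36.9] F [-0.8  0.9 -1.1] T [0.   0.75 0.01] rot err [ 0.22 -0.17  0.19] open 18.6
```

```bash
python3 -m jog '[{"tx":0,"ty":0,"tz":0.004,"rx":0,"ry":0,"rz":0},{"tx":0,"ty":0,"tz":0.008,"rx":0,"ry":0,"rz":0},{"tx":0,"ty":0,"tz":0.012,"rx":0,"ry":0,"rz":0},{"tx":0,"ty":0,"tz":0.016,"rx":0,"ry":0,"rz":0},{"tx":0,"ty":0,"tz":0.02,"rx":0,"ry":0,"rz":0}]'
python3 -c "
from h import *
st()"
python3 -m jog '[{"tx":0,"ty":0.001,"tz":0,"rx":0,"ry":0,"rz":0},{"tx":0,"ty":0.002,"tz":0,"rx":0,"ry":0,"rz":0},{"tx":0,"ty":0.003,"tz":0,"rx":0,"ry":0,"rz":0},{"tx":0,"ty":0.004,"tz":0,"rx":0,"ry":0,"rz":0},{"tx":0,"ty":0.004,"tz":0,"rx":0,"ry":0,"rz":0}]'
python3 -c "
from h import *
st()"
python3 -m jog '[{"tx":0,"ty":-0.002,"tz":0,"rx":0,"ry":0,"rz":0},{"tx":0,"ty":-0.004,"tz":0,"rx":0,"ry":0,"rz":0},{"tx":0,"ty":-0.006,"tz":0,"rx":0,"ry":0,"rz":0},{"tx":0,"ty":-0.008,"tz":0,"rx":0,"ry":0,"rz":0},{"tx":0,"ty":-0.008,"tz":0,"rx":0,"ry":0,"rz":0}]'
python3 -c "
from h import *
st()"
```

```text
clock: 24.6
eef_pos: [503.6, 145.5, 123.7]
tool_rot: [0.04, 2.621, -0.008]
wrist_force: [0.1, 0.9, -1.3]
opening: 18.4
tcp in channel [ 2.9 -9.6 16.7] F [-0.6  0.9 -1.2] T [0.03 0.78 0.03] rot err [ 0.22 -0.18  0.2 ] open 18.4
clock: 25.1
eef_pos: [503.3, 147.2, 123.8]
tool_rot: [0.044, 2.621, -0.014]
wrist_force: [0.7, -4.7, -2.6]
opening: 18.1
tcp in channel [ 2.6 -8.  16.9] F [-0.5 -4.7 -2.7] T [-1.11  0.78 -0.75] rot err [-0.05 -0.21  0.09] open 18.1
clock: 25.6
eef_pos: [503.5, 142.2, 124.5]
tool_rot: [0.039, 2.62, -0.006]
wrist_force: [0.2, 0.1, -1.3]
opening: 18.6
tcp in channel [  3.4 -12.9  17.3] F [-0.4  0.1 -1.2] T [0.05 0.72 0.03] rot err [ 0.33 -0.13  0.21] open 18.6
```

```bash
python3 -m jog '[{"tx":0,"ty":-0.0005,"tz":0,"rx":0,"ry":0,"rz":0},{"tx":0,"ty":-0.001,"tz":0,"rx":0,"ry":0,"rz":0},{"tx":0,"ty":-0.001,"tz":0,"rx":0,"ry":0,"rz":0},{"tx":0,"ty":-0.001,"tz":0,"rx":0,"ry":0,"rz":0},{"tx":0,"ty":-0.001,"tz":0,"rx":0,"ry":0,"rz":0}]'
python3 -c "
from h import *
st()"
python3 -m jog '[{"tx":0,"ty":-0.0005,"tz":0,"rx":0,"ry":0,"rz":0},{"tx":0,"ty":-0.001,"tz":0,"rx":0,"ry":0,"rz":0},{"tx":0,"ty":-0.0015,"tz":0,"rx":0,"ry":0,"rz":0},{"tx":0,"ty":-0.002,"tz":0,"rx":0,"ry":0,"rz":0},{"tx":0,"ty":-0.002,"tz":0,"rx":0,"ry":0,"rz":0}]'
python3 -c "
from h import *
st()"
```

```text
clock: 26.1
eef_pos: [503.6, 142.0, 124.5]
tool_rot: [0.038, 2.62, -0.005]
wrist_force: [-0.7, 4.0, -0.1]
opening: 18.2
tcp in channel [  3.4 -13.2  17.3] F [-0.8  4.   0.4] T [1.12 0.57 0.54] rot err [ 0.39 -0.13  0.23] open 18.2
clock: 26.6
eef_pos: [503.5, 141.6, 124.6]
tool_rot: [0.036, 2.62, -0.0]
wrist_force: [0.8, 7.0, -2.6]
opening: 18.2
tcp in channel [  3.4 -13.5  17.4] F [-0.8  7.  -2.6] T [1.8  0.65 0.88] rot err [ 0.59 -0.12  0.28] open 18.2
```

```bash
python3 -m jog '[{"tx":0,"ty":0.002,"tz":0,"rx":0,"ry":0,"rz":0},{"tx":0,"ty":0.004,"tz":0.003,"rx":0,"ry":0,"rz":0},{"tx":0,"ty":0.005,"tz":0.006,"rx":0,"ry":0,"rz":0},{"tx":0,"ty":0.005,"tz":0.009,"rx":0,"ry":0,"rz":0},{"tx":0,"ty":0.005,"tz":0.012,"rx":0,"ry":0,"rz":0}]'
python3 -c "
from h import *
st()"
python3 -m jog '[{"tx":0,"ty":0,"tz":0.001,"rx":0,"ry":0,"rz":0},{"tx":0,"ty":0,"tz":0.002,"rx":0,"ry":0,"rz":0},{"tx":0,"ty":0,"tz":0.003,"rx":0,"ry":0,"rz":0},{"tx":0,"ty":0,"tz":0.004,"rx":0,"ry":0,"rz":0},{"tx":0,"ty":0,"tz":0.004,"rx":0,"ry":0,"rz":0}]'
python3 -c "
from h import *
st()"
```

```text
clock: 27.1
eef_pos: [509.2, 142.2, 113.0]
tool_rot: [0.041, 2.621, -0.011]
wrist_force: [-0.1, 0.3, -1.2]
opening: 18.4
tcp in channel [  2.5 -12.7   4.5] F [-0.7  0.3 -1. ] T [0.15 0.74 0.06] rot err [ 0.09 -0.22  0.16] open 18.4
clock: 27.6
eef_pos: [510.8, 142.7, 110.7]
tool_rot: [0.041, 2.62, -0.01]
wrist_force: [-7.3, -1.5, 7.8]
opening: 18.3
tcp in channel [  2.7 -12.2   1.8] F [-2.4 -1.7 10.4] T [-0.34  1.11 -0.18] rot err [ 0.16 -0.14  0.17] open 18.3
```

```bash
python3 -m jog '[{"tx":0.001,"ty":0,"tz":-0.001,"rx":0,"ry":0,"rz":0},{"tx":0.002,"ty":0,"tz":-0.001,"rx":0,"ry":0,"rz":0},{"tx":0.003,"ty":0,"tz":-0.001,"rx":0,"ry":0,"rz":0},{"tx":0.003,"ty":0,"tz":-0.001,"rx":0,"ry":0,"rz":0},{"tx":0.003,"ty":0,"tz":-0.001,"rx":0,"ry":0,"rz":0}]'
python3 -c "
from h import *
st()"
python3 -m jog '[{"tx":0,"ty":0,"tz":0,"rx":0,"ry":0,"rz":0},{"tx":0,"ty":0,"tz":0,"rx":0,"ry":0,"rz":0},{"tx":0,"ty":0,"tz":0,"rx":0,"ry":0,"rz":0},{"tx":0,"ty":0,"tz":0,"rx":0,"ry":0,"rz":0},{"tx":0,"ty":0,"tz":0,"rx":0,"ry":0,"rz":0}]' 0
python3 -m jog '[{"tx":0,"ty":0,"tz":-0.01,"rx":0,"ry":0,"rz":0},{"tx":0,"ty":0,"tz":-0.03,"rx":0,"ry":0,"rz":0},{"tx":0,"ty":0,"tz":-0.055,"rx":0,"ry":0,"rz":0},{"tx":0,"ty":0,"tz":-0.085,"rx":0,"ry":0,"rz":0},{"tx":0,"ty":0,"tz":-0.12,"rx":0,"ry":0,"rz":0}]'
```

```text
clock: 28.1
eef_pos: [508.2, 143.3, 109.5]
tool_rot: [0.04, 2.621, -0.009]
wrist_force: [-0.6, -0.0, -2.1]
opening: 18.2
tcp in channel [ -0.1 -11.6   2. ] F [-1.6 -0.  -1.5] T [0.02 0.72 0.06] rot err [ 0.21 -0.18  0.19] open 18.2
clock: 28.6
eef_pos: [508.3, 143.4, 109.7]
tool_rot: [0.04, 2.62, -0.008]
wrist_force: [-0.2, -0.1, -0.3]
opening: 43.2
clock: 29.1
eef_pos: [447.5, 144.7, 214.0]
tool_rot: [0.04, 2.623, -0.009]
wrist_force: [0.5, -0.8, 0.1]
opening: 42.5
```

```bash
python3 -m jog '[{"tx":0,"ty":0.02,"tz":-0.01,"rx":0,"ry":0,"rz":0},{"tx":0,"ty":0.05,"tz":-0.02,"rx":0,"ry":0,"rz":0},{"tx":0,"ty":0.09,"tz":-0.02,"rx":0,"ry":0,"rz":0},{"tx":0,"ty":0.13,"tz":-0.02,"rx":0,"ry":0,"rz":0},{"tx":0,"ty":0.17,"tz":-0.02,"rx":0,"ry":0,"rz":0}]'
python3 - <<'E'
from h import *
im=robot.get_image("top"); cv2.imwrite("pics/top3.png",im[:,:,::-1]);x,y,w,h=160,140,100,75
cv2.imwrite("pics/z13.png",cv2.resize(im[y:y+h,x:x+w,::-1],None,fx=8,fy=8,interpolation=cv2.INTER_CUBIC))
im=robot.get_image("side"); x,y,w,h=150,90,140,200
cv2.imwrite("pics/z14.png",cv2.resize(im[y:y+h,x:x+w,::-1],None,fx=3,fy=3,interpolation=cv2.INTER_CUBIC))
# predicted top-face corners of seated mid
M=np.stack([xc,yc,zc],1)
for n,(x,y,k) in dict(top=(160,140,8),side=(150,90,3)).items():
    for c in[(-22,-2,120),(18,-2,120),(18,-21,120),(-22,-21,120)]:
        print(n,c,((proj(n,O+M@np.array(c))-[x,y]+.5)*k).round(0))
E
```

```text
clock: 29.6
eef_pos: [443.6, 316.5, 231.7]
tool_rot: [0.041, 2.62, -0.008]
wrist_force: [1.9, 0.5, 0.2]
opening: 42.7
top (-22, -2, 120) [164. 546.]
top (18, -2, 120) [157. 427.]
top (18, -21, 120) [222. 431.]
top (-22, -21, 120) [228. 549.]
side (-22, -2, 120) [202. 144.]
side (18, -2, 120) [237. 123.]
side (18, -21, 120) [239. 131.]
side (-22, -21, 120) [204. 153.]
```

View pics/z13.png

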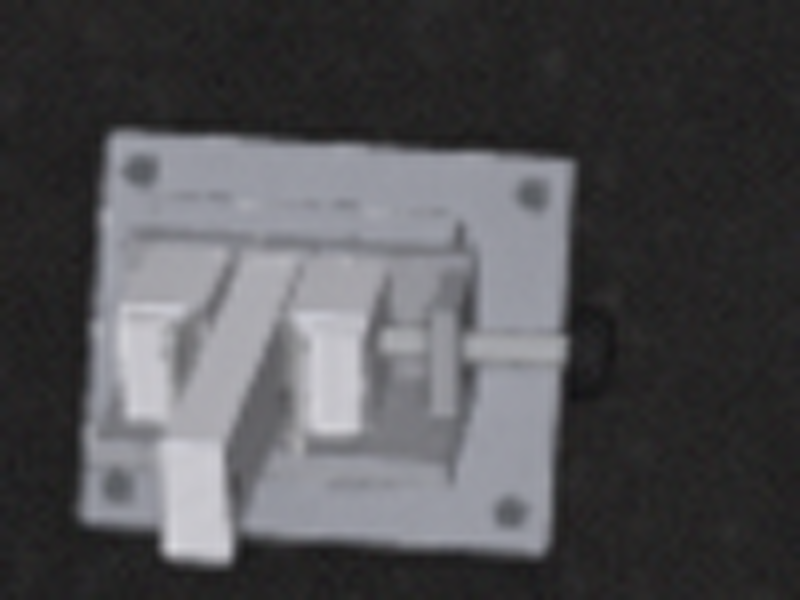

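View pics/z14.png

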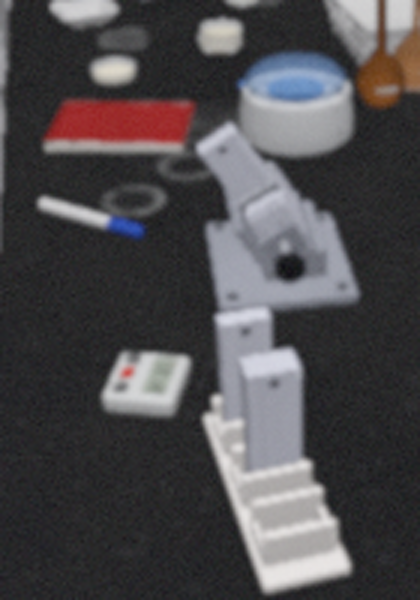

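View pics/top3.png

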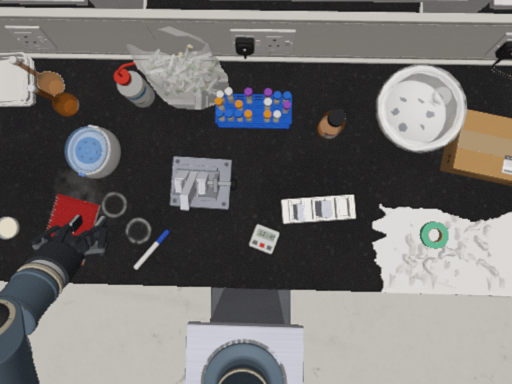

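Run:
```python
from h import *
im=robot.get_image("side"); x,y,w,h=205,120,50,45
cv2.imwrite("pics/z15.png",cv2.resize(im[y:y+h,x:x+w,::-1],None,fx=13,fy=13,interpolation=cv2.INTER_LANCZOS4))
im=robot.get_image("top"); x,y,w,h=168,165,50,50
cv2.imwrite("pics/z16.png",cv2.resize(im[y:y+h,x:x+w,::-1],None,fx=12,fy=12,interpolation=cv2.INTER_LANCZOS4))
```

```text
(no output)
```

View pics/z15.png

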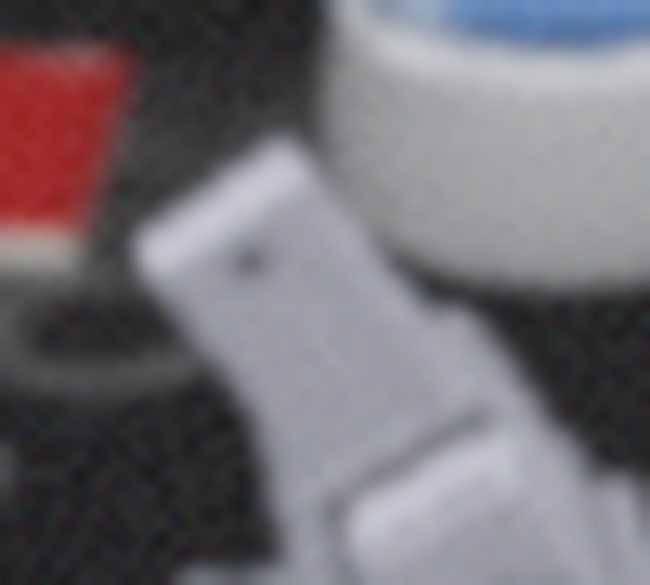

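View pics/z16.png

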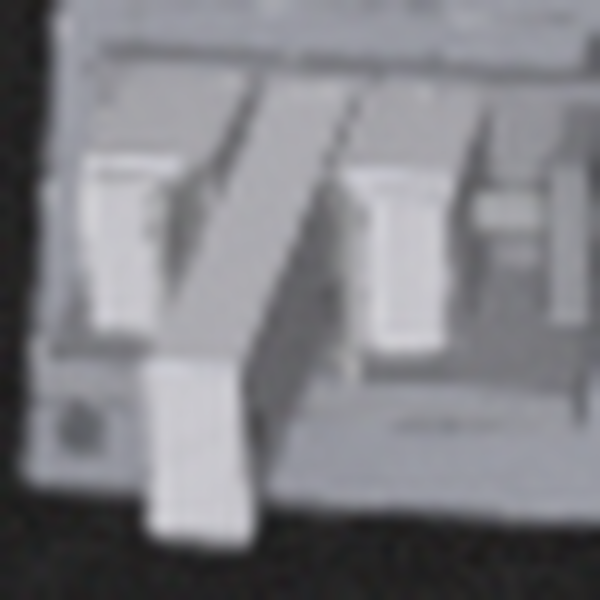

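Run:
```python
from h import *
M=np.stack([xc,yc,zc],1)
T=lambda a,b:(168+(a+.5)/12-.5,165+(b+.5)/12-.5)
S=lambda a,b:(205+(a+.5)/13-.5,120+(b+.5)/13-.5)
prs=dict(A=((150,535),(135,240)),B=((147,360),(280,135)),C=((240,358),(305,165)),D=((253,545),(150,272)),lipL=((350,378),(335,498)),lipU=((343,175),(485,405)))
for k,(a,b) in prs.items():
    X,e=tri(T(*a),S(*b));print(k,X.round(1),"err",round(float(e),1),"ch",(M.T@(X-O)).round(1))
```

```text
A [464.  154.6 134. ] err 2.4 ch [-26.5  -1.9 121.5]
B [497.7 150.9 157.9] err 3.4 ch [ 14.7  -4.4 125.3]
C [499.5 132.6 159. ] err 1.3 ch [ 17.4 -22.6 125. ]
D [463.8 133.5 136.5] err 0.1 ch [-24.8 -23.  123.5]
lipL [499.6 125.3  80.1] err 3.2 ch [-21.7 -29.9  56.6]
lipU [537.7 124.9  99.8] err 3.6 ch [ 21.2 -29.   54.6]
```

Run:
```python
from h import *
for z in(190,135): go(O+xc*-4+yc*-12.5+zc*z,Rtool(-1.4,30))
```

```text
clock 29.8 at [443.4 315.7 230.8] dt [ 0.0039 -0.1709  0.0279] dr [-0.09 -0.22 -0.24] F [-0.3 -0.7  0. ] open 42.8
clock 29.8 at [443.4 315.7 230.8] dt [ 0.0037 -0.1711  0.0829] dr [-0.09 -0.22 -0.24] F [-0.3 -0.7  0. ] open 42.8
```

```bash
python3 -m jog '[{"tx":0.001,"ty":-0.03,"tz":0.005,"rx":0,"ry":0,"rz":0},{"tx":0.002,"ty":-0.07,"tz":0.01,"rx":0,"ry":0,"rz":0},{"tx":0.003,"ty":-0.11,"tz":0.02,"rx":0,"ry":0,"rz":0},{"tx":0.004,"ty":-0.15,"tz":0.025,"rx":0,"ry":0,"rz":0},{"tx":0.004,"ty":-0.171,"tz":0.028,"rx":0,"ry":0,"rz":0}]' 1
python3 -m jog '[{"tx":0,"ty":0,"tz":0.01,"rx":0,"ry":0,"rz":0},{"tx":0,"ty":0,"tz":0.022,"rx":0,"ry":0,"rz":0},{"tx":0,"ty":0,"tz":0.034,"rx":0,"ry":0,"rz":0},{"tx":0,"ty":0,"tz":0.044,"rx":0,"ry":0,"rz":0},{"tx":0,"ty":0,"tz":0.05,"rx":0,"ry":0,"rz":0}]'
python3 -c "
from h import *
st(0)"
```

```text
clock: 30.3
eef_pos: [447.5, 138.1, 203.6]
tool_rot: [0.048, 2.622, -0.014]
wrist_force: [-0.1, 0.1, -1.9]
opening: 0.3
clock: 30.8
eef_pos: [473.5, 141.3, 160.7]
tool_rot: [0.043, 2.622, -0.011]
wrist_force: [0.3, -0.4, 0.6]
opening: 0.1
tcp in channel [ -4.5 -14.9 139.7] F [ 0.6 -0.4  0.4] T [-0.01  0.55 -0.05] rot err [ 0.09 -0.22  0.09] open 0.1
```

```bash
python3 -m jog '[{"tx":0,"ty":0.001,"tz":0.003,"rx":0,"ry":0,"rz":0},{"tx":0,"ty":0.002,"tz":0.006,"rx":0,"ry":0,"rz":0},{"tx":0,"ty":0.002,"tz":0.009,"rx":0,"ry":0,"rz":0},{"tx":0,"ty":0.002,"tz":0.012,"rx":0,"ry":0,"rz":0},{"tx":0,"ty":0.002,"tz":0.015,"rx":0,"ry":0,"rz":0}]'
python3 -c "
from h import *
st(0)"
python3 -m jog '[{"tx":0,"ty":0,"tz":0.001,"rx":0,"ry":0,"rz":0},{"tx":0,"ty":0,"tz":0.002,"rx":0,"ry":0,"rz":0},{"tx":0,"ty":0,"tz":0.002,"rx":0,"ry":0,"rz":0},{"tx":0,"ty":0,"tz":0.002,"rx":0,"ry":0,"rz":0},{"tx":0,"ty":0,"tz":0.002,"rx":0,"ry":0,"rz":0}]'
python3 -c "
from h import *
st(0)"
```

```text
clock: 31.3
eef_pos: [481.5, 145.2, 148.4]
tool_rot: [0.04, 2.62, -0.008]
wrist_force: [-0.2, 0.4, 0.5]
opening: 0.2
tcp in channel [ -3.8 -10.7 125. ] F [0.  0.4 0.5] T [-0.04  0.5  -0.04] rot err [ 0.24 -0.15  0.19] open 0.2
clock: 31.8
eef_pos: [482.4, 145.1, 146.8]
tool_rot: [0.04, 2.62, -0.008]
wrist_force: [0.4, -0.4, -0.7]
opening: 0.1
tcp in channel [ -3.9 -10.7 123.2] F [ 0.1 -0.4 -0.8] T [-0.02  0.5  -0.06] rot err [ 0.23 -0.16  0.19] open 0.1
```

```bash
python3 -m jog '[{"tx":0,"ty":0,"tz":0.001,"rx":0,"ry":0,"rz":0},{"tx":0,"ty":0,"tz":0.002,"rx":0,"ry":0,"rz":0},{"tx":0,"ty":0,"tz":0.002,"rx":0,"ry":0,"rz":0},{"tx":0,"ty":0,"tz":0.002,"rx":0,"ry":0,"rz":0},{"tx":0,"ty":0,"tz":0.002,"rx":0,"ry":0,"rz":0}]'
python3 -c "
from h import *
st(0)"
python3 -m jog '[{"tx":0,"ty":0,"tz":0.001,"rx":0,"ry":0,"rz":0},{"tx":0,"ty":0,"tz":0.002,"rx":0,"ry":0,"rz":0},{"tx":0,"ty":0,"tz":0.002,"rx":0,"ry":0,"rz":0},{"tx":0,"ty":0,"tz":0.002,"rx":0,"ry":0,"rz":0},{"tx":0,"ty":0,"tz":0.002,"rx":0,"ry":0,"rz":0}]'
python3 -c "
from h import *
st(0)"
```

```text
clock: 32.3
eef_pos: [484.2, 145.7, 145.9]
tool_rot: [0.04, 2.619, -0.007]
wrist_force: [-2.6, -0.2, 5.3]
opening: 0.0
tcp in channel [ -2.8 -10.1 121.6] F [ 0.4 -0.3  5.9] T [-0.04  0.29 -0.02] rot err [ 0.29 -0.05  0.19] open 0.0
clock: 32.8
eef_pos: [486.7, 146.9, 146.6]
tool_rot: [0.039, 2.614, -0.003]
wrist_force: [-8.4, 0.0, 20.5]
opening: 0.1
tcp in channel [ -0.3  -8.8 121. ] F [ 3.  -0.3 21.9] T [-0.28 -0.3  -0.09] rot err [0.44 0.21 0.19] open 0.1
```

```bash
python3 -m jog '[{"tx":0,"ty":0,"tz":-0.01,"rx":0,"ry":0,"rz":0},{"tx":0,"ty":0,"tz":-0.03,"rx":0,"ry":0,"rz":0},{"tx":0,"ty":0,"tz":-0.06,"rx":0,"ry":0,"rz":0},{"tx":0,"ty":0.02,"tz":-0.09,"rx":0,"ry":0,"rz":0},{"tx":0,"ty":0.05,"tz":-0.11,"rx":0,"ry":0,"rz":0}]'
python3 -m jog '[{"tx":0,"ty":0.03,"tz":0,"rx":0,"ry":0,"rz":0},{"tx":0,"ty":0.06,"tz":0,"rx":0,"ry":0,"rz":0},{"tx":0,"ty":0.09,"tz":0,"rx":0,"ry":0,"rz":0},{"tx":0,"ty":0.12,"tz":0,"rx":0,"ry":0,"rz":0},{"tx":0,"ty":0.12,"tz":0,"rx":0,"ry":0,"rz":0}]'
python3 - <<'E'
from h import *
a=robot.get_image("top"); b=robot.get_image("side")
x,y,w,h=168,165,50,50;A=cv2.resize(a[y:y+h,x:x+w,::-1],(400,400),interpolation=cv2.INTER_CUBIC)
x,y,w,h=205,120,50,50;B=cv2.resize(b[y:y+h,x:x+w,::-1],(400,400),interpolation=cv2.INTER_CUBIC)
cv2.imwrite("pics/z17.png",np.hstack([A,B]))
t0=cv2.imread("pics/top0.png")
# jaw check: shift of sliding jaw patch; objects
g0=cv2.cvtColor(t0,cv2.COLOR_BGR2GRAY);g1=cv2.cvtColor(a,cv2.COLOR_RGB2GRAY)
for n,(x,y,w,h) in dict(jaw=(203,172,30,24),timer=(246,222,36,34),marker=(130,228,42,44),bottle=(315,106,32,36),base=(168,152,66,12)).items():
    print(n,cv2.phaseCorrelate(np.float32(g0[y:y+h,x:x+w]),np.float32(g1[y:y+h,x:x+w])))
E
```

```text
clock: 33.3
eef_pos: [430.7, 195.5, 240.3]
tool_rot: [0.045, 2.619, -0.009]
wrist_force: [0.7, 0.4, 0.1]
opening: -0.0
clock: 33.8
eef_pos: [434.3, 321.3, 239.0]
tool_rot: [0.033, 2.621, -0.002]
wrist_force: [-0.3, 0.3, 1.4]
opening: 0.1
jaw ((-0.03785280862182461, -0.04521062176807433), 0.9962420685423745)
timer ((-0.012392889704312182, -0.007159294444740283), 0.9342983692516516)
marker ((0.44174023680367824, 0.5670260004786414), 1.016836153783916)
bottle ((0.051194608089055293, 0.10696497792238802), 0.9291122034192085)
base ((0.06353074028080385, 0.03830127273823791), 0.9740170715031801)
```

View pics/z17.png

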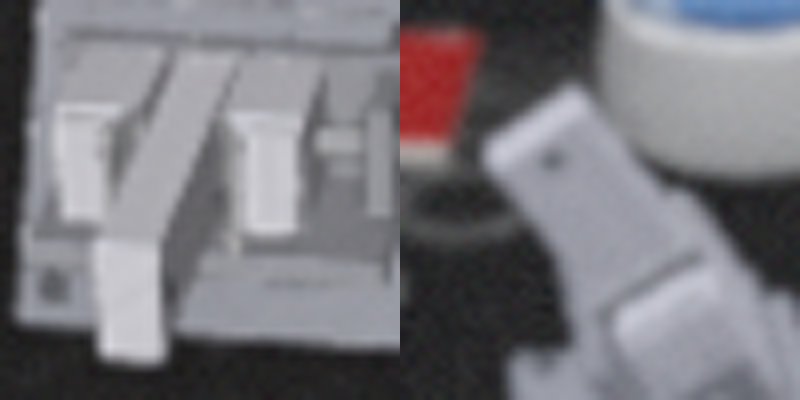

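```bash
python3 -c "
from cell import robot
print(robot.sign_off())"
```

```text
the job is handed in; nothing more can be done
None
```

I left the middle (19 mm) spacer in the clamp, fully down as far as I can tell. The thick (24 mm) and thin (14 mm) spacers are standing in the rack. I handed the job in at about 34 s of the 72 s allowed, and it reported no verdict.

- **Thick spacer:** I tried it twice, with small corrections sideways and in angle. It stuck at the jaw mouth both times at 35–37 N, so I put it back in its middle bay.
- **Middle spacer:** it slid in with no resistance. Side-to-side play was about 4.5–5 mm, so the gap is roughly 23.5–24 mm, too small for the 24 mm plate. It met the floor at about 10 N.
- **Thin spacer:** I never moved it.

**Final checks**
- **Seating:** a 22 N push on the spacer's top did not move it. By the arm's own position its top is about 121 mm up the slot, against 120 mm expected.
- **Jaw, timer and bottle:** comparing top pictures from start and end, none had shifted by more than about 0.1 pixel.
- **Marker:** it showed a shift of about 0.5 pixel (under 2 mm). I put that down to the arm standing close by in the last picture, but didn't confirm it.

**Disagreement:** the two-camera measurement put the spacer's top about 4 mm too high, and about 6 mm too high relative to the jaw lip, which is as much as the limit allows. The calibration is only good to about 2 mm, and the jaw lip was hard to pick out, so I relied on the push test instead.

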